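# Stand the fallen dressing bottle up against the tool rack and park it in its corner

## Robot

A 7-joint arm with a two-finger parallel gripper is mounted at the origin on the work surface. World frame = base frame: x ahead of the robot, y to its left, z up, the work surface at z = 0. Lengths are in m, angles in rad, forces in N, time in s.
With the tool pointing down it reaches from about 0.4 to 0.85 m from the base axis. Payload 4.5 kg.
Tool frame: the origin (TCP) lies on the centre line of the jaws, within the pads' length; the fingertips stand 14 mm ahead of it and the grasp point (between the pads) lies 5 mm behind it (r.tcp_to_tips is the z of the fingertips in the tool frame, in m); z points along the fingers, y is the direction in which the jaws open and shut (so a half turn about z gives the same grasp; the last joint's range is limited). The gripper opens to 88 mm and grips with 3 to 60 N. Pads are 18 mm wide; open, the fingers measure 123 mm over their backs; the gripper's body (75 mm by 187 mm) begins 45 mm behind the grasp point.
Start: joints at [-1.281, 0.689, -0.195, 1.565, 0.157, 0.902, -0.215], TCP at [0.158, 0.605, 0.225] pointing down, gripper open.
Joint ranges: [-3.01, 3.01], [-0.46, 2.08], [-1.47, 1.51], [0.13, 2.56], [-1, 4.14], [0.04, 2.09], [-2.66, 2.66]. Speed limits (rad/s): [2.57, 2.57, 3.14, 3.14, 3.14, 3.14, 3.14].

## Interface

Orientations are given as a unit quaternion [x, y, z, w].
In Python, from plant import r, viewer gives the robot as it stands.
- The arm moves only by the shell command python3 -m inch 'ROWS' [FORCE]. ROWS is JSON, a list of rows, each a list of 3 entries, a list of its own where there are three numbers: the closure, from 0 (fully open) to 1 (shut), then the shift along the tool's x, y, z in cm, then the turn about the tool's z in degrees. In form: [[fingers, [x, y, z], yaw], ...]. A call has 1 to 20 rows; each row is the pose to reach, as a shift and turn from the pose commanded when the call began, along the tool's axes at that moment; what a row does not reach only later rows make up. A row lasts 1/10 s, in which the tool goes at most 50 mm and 8.59 degrees, less where a joint would pass 70% of its speed; a pose out of reach is approached as far as the arm can. A call with a gripper value outside its range is refused whole. The fingers move at their own pace and stop on an object; FORCE is the grip in N (left out, the last holds). Time passes only in rows, so rows that repeat a pose let the fingers close. It gives the time, the measured TCP pose, the force and the opening at its end, in the units of the state.
- r.get_state(): the state, without advancing time (a new reading comes with each control period).
- viewer.snapshot(name): name is "scene" or "top" or "wrist"; returns the picture (420x560x3 uint8, red, green, blue); there is no depth.
- viewer.camera_params(name): a dict with "intrinsics" (3x3 intrinsics, pixels), "world_to_cam" (4x4, takes a point from world to camera coordinates). Camera axes: x right, y up, looking along -z (the intrinsics and any distortion apply to the point x, -y, -z); pixel columns grow to the right and rows downward; lengths in m; the calibration is good to about 2 mm. A picture is of the moment at which its call begins: read the wrist's pose just before it. camera_params takes no time and is no camera call; for the wrist camera it gives the pose at the moment of the call.
- r.finish_job(): hands the job in, once; it reports no verdict.
Trained networks look in the newest picture that a camera, given by its name, has taken for a name from the list of things; names that differ only in an ending like _2 or _b are one class to them, and where a whole thing is asked for, a point or a joint stands for the part that bears it (a point fixed in the world has none). Each returns a list of dicts, best first, with "p" (0 to 1); they miss things now and then, are a little off and sometimes report something else, mostly with a low value. They report only what shows in the picture. A call takes as long as a camera call.
- viewer.outline_of(camera, name): "pixels" (420x560 bool, what is visible of it) and "bbox" ([left, top, width, height] in pixels, round what is visible of it).
The state is a dict: "clock": time; "q": joint angles; "qd": joint speeds; "joint_torque": joint torques, N m; "tool_pos": TCP position; "eef_rot": TCP orientation; "contact_force": force on the tool from outside, world axes, zero at the start; "moment": the same for the moment, N m; "opening": opening from 0.0 (shut) to 1.0 (fully open).
Only numpy, scipy, OpenCV 4.12 (cv2) and the standard library are available. Lean on these libraries where they do the work, as an engineer would, in place of code of your own. Each camera call takes 0.05 s, during which the arm holds its last target.

## Task

The square bottle of edge dressing in front of the punch rack has been knocked over. Stand it up by pushing its cap end against the plain face of the rack until the bottle stands upright on the bench, then slide it along the face, without lifting it, into the corner at the end panel, so that it stands snug against both the face and the panel. Leave the other bottle, the maul, the rubber punching pad and the tin where they are.

Things in the scene. Friction and masses are not known exactly. Their poses are not given: they have to be found in the camera images.
- bottle: The fallen bottle, about 0.28 kg: white plastic, square section 56 x 56 mm, 150 mm tall, black round cap. Origin: centre of its underside (foot); z: from foot to cap; x, y square to its flat sides. It starts lying on a flat side (origin 28 mm above the bench), cap roughly towards the rack's face. Along z: straight body 0 to 112 mm, sloping shoulder to 124, cap 36 mm in diameter 127 to 150.
- bottle_mass (a point): The bottle's centre of mass, on its axis about 65 mm from the foot. With the edge of the foot on the bench the bottle settles upright by itself once its axis is within about 20 degrees of vertical; leaning flatter, cap on the rack's face, it stays leaning. Friction on bench and rack 0.5 to 0.7: standing, it slides when pushed within 35 mm of the bench and tips when pushed or pulled higher.
- rack: Fixed plywood rack for punches and awls. Origin: on the bench, in the inner corner of its face and its end panel; x: along the face away from the panel; y: into the face (the free bench in front has negative y); z: up. The face is a plain upright board, the plane y = 0, x 0 to 360 mm, 150 mm high. The bottle's place is this corner: parked, its foot centre is at x = 28, y = -28 mm.
- rack_panel (a point): Front top corner of the end panel, on its inner side: x = 0, y = -75, z = 100 mm in the rack's frame. The end panel is upright, 12 mm thick, its inner side the plane x = 0; it sticks out 75 mm in front of the face and is 100 mm high there.
- rack_top (a point): On the rack's closed top, in the middle of the face's upper edge: x = 180, y = 0, z = 150 mm in the rack's frame. The rack is 125 mm deep; awl handles and punches stand up out of the top to 235 mm, all at least 50 mm behind the face.
- spare: Another bottle of the same make, standing upright near the other end of the rack's face. Origin: centre of its underside; z up through the cap. To be left alone.
- maul: Maul lying on the bench, about 240 mm long, head 56 mm in diameter. Origin: on the bench under it, near the middle of its length; x: from handle to head. To be left alone.
- pad: Black rubber punching pad 130 x 100 x 22 mm lying flat. Origin: centre of its underside. To be left alone.
- tin: Low round aluminium tin 75 mm in diameter, 48 mm tall. Origin: centre of its underside. To be left alone.

How it is judged:
On the way, in this order (a step that is already met when the one before it is completed fails the run):
1. the bottle leans at a slant with its upper end pressed against the rack's face (angle between bottle's own z axis and vertical between 0.3 and 1.2 rad and contact force between bottle and rack above 0.15 N), for 0.2 s.
2. the bottle stands upright on the bench near the face (angle between bottle's own z axis and vertical below 0.08 rad and height (world z) of bottle below 0.006 m and y of bottle in the frame of rack above -0.12 m), for 0.2 s.
At the end, for the whole second after the job is handed in: The bottle stands upright (within 0.05 rad) and at rest on the bench in the rack's corner: its foot centre within 36 mm of both the face and the end panel (28 mm is touching, so a gap of at most 8 mm), square to the rack within 0.15 rad (angle between bottle's own z axis and vertical below 0.05 rad and height (world z) of bottle below 0.005 m and x of bottle in the frame of rack between 0.02 and 0.036 m and y of bottle in the frame of rack between -0.036 and -0.02 m and (angle between the y axis of bottle and the y axis of rack, either way round below 0.15 rad or angle between the y axis of bottle and the x axis of rack, either way round below 0.15 rad) and linear speed of bottle below 0.01 m/s).
It fails at once if the bottle is carried upright through the air (foot centre over 30 mm above the bench) (angle between bottle's own z axis and vertical below 0.35 rad and height (world z) of bottle above 0.03 m).
It fails at once if the other bottle is shifted by more than 30 mm or tipped (distance of spare from where it was at the start of the episode above 0.03 m or angle between spare's own z axis and vertical above 0.3 rad).
It fails at once if the maul, the pad or the tin is shifted by more than 30 mm (distance of any of maul, pad, tin from where it was at the start of the episode above 0.03 m).
It also fails if it takes over 69 s, if anything falls off the work surface, if the arm or the gripper's body presses on something with over 40 N, if the wrist force passes 120 N, or if a joint passes its speed limit or range.

## Working session

There is one attempt and no reset: what is moved stays moved. The work goes in short steps, Python scripts to look and compute and a shell command to move; the robot and the scene stay as the last step left them, time stands still between calls to the robot, and variables do not carry over. Pictures are saved under pics/ and viewed, and the job is handed in when it is done.

```bash
ls; mkdir -p pics; python3 - <<'E'
from plant import r, viewer
import cv2
s=r.get_state()
print(s['clock'],s['tool_pos'],s['eef_rot'],s['contact_force'],s['opening'],r.tcp_to_tips)
for n in ["scene","top"]:
    im=viewer.snapshot(n); cv2.imwrite(f'pics/{n}0.png',im[:,:,::-1])
    p=viewer.camera_params(n); print(n,p)
    for o in ["bottle","rack","spare","maul","pad","tin"]:
        print(o,[(d['p'],d['bbox']) for d in viewer.outline_of(n,o)])
E
```

```text
pics
0.0 [0.15802631 0.60402554 0.22423154] [ 1.27517031e-01  9.91835970e-01 -9.01839198e-04 -4.61568314e-05] [-0.66431829 -1.0189281  -0.09588169] 0.9976816787564461 0.014
scene {'intrinsics': array([[386.4249012 ,   0.        , 278.29128028],
       [  0.        , 386.4249012 , 208.51859728],
       [  0.        ,   0.        ,   1.        ]]), 'world_to_cam': array([[ 0.83665493,  0.54744447,  0.01769394, -0.49258731],
       [-0.35547015,  0.51811827,  0.77794244,  0.11989825],
       [ 0.41671273, -0.65715904,  0.62808637, -1.15787613],
       [ 0.        ,  0.        ,  0.        ,  1.        ]])}
bottle [(0.64, [227.3, 202.4, 63.4, 38.4])]
rack [(0.75, [268.2, 106.2, 163.8, 151.4])]
spare [(0.83, [338.7, 201.3, 34.3, 67.7]), (0.32, [129.8, 253.8, 40.4, 40.7])]
maul []
pad [(0.92, [213.8, 278.9, 82.1, 60.5]), (0.53, [268.3, 106.9, 159.7, 150.0])]
tin [(0.84, [130.6, 255.7, 42.7, 37.4])]
top {'intrinsics': array([[380.96866852,   0.        , 281.60020704],
       [  0.        , 380.96866852, 207.36895692],
       [  0.        ,   0.        ,   1.        ]]), 'world_to_cam': array([[-1.37369912e-01, -9.90519630e-01, -6.08466988e-04,
         5.93347221e-02],
       [ 9.66705891e-01, -1.34201150e-01,  2.17875589e-01,
        -5.76827407e-01],
       [-2.15891704e-01,  2.93413418e-02,  9.75976361e-01,
        -8.52298807e-01],
       [ 0.00000000e+00,  0.00000000e+00,  0.00000000e+00,
         1.00000000e+00]])}
bottle [(0.84, [232.0, 219.5, 63.6, 43.1])]
rack [(0.72, [102.5, 99.2, 119.7, 185.4])]
spare [(0.56, [221.0, 127.8, 27.9, 42.1])]
maul [(0.97, [367.0, 125.4, 52.9, 94.5])]
pad [(0.91, [310.8, 151.3, 50.8, 55.1])]
tin [(0.82, [361.6, 245.3, 35.2, 30.6]), (0.19, [105.6, 101.2, 118.2, 181.6])]
```

```bash
python3 - <<'E'
import cv2
for n in ["scene","top"]:
    im=cv2.imread(f'pics/{n}0.png')
    c=im[90:300,100:440] if n=="top" else im[90:350,110:450]
    cv2.imwrite(f'pics/{n}0z.png',cv2.resize(c,None,fx=2.3,fy=2.3,interpolation=cv2.INTER_CUBIC))
E
```

```text
(no output)
```

View pics/top0.png

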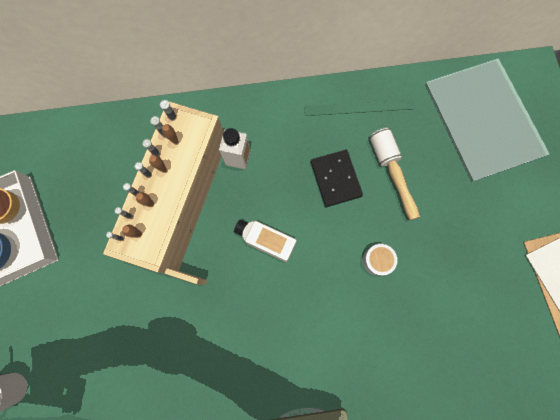

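View pics/scene0z.png

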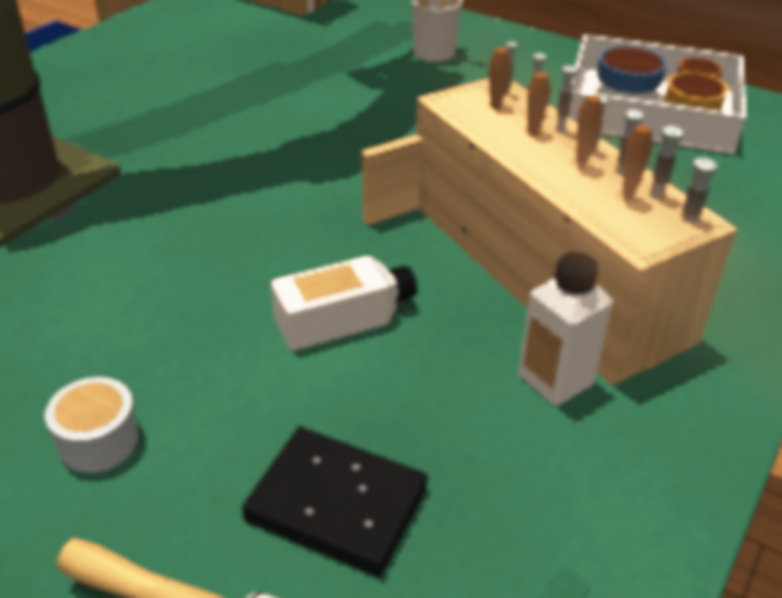

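View pics/top0z.png

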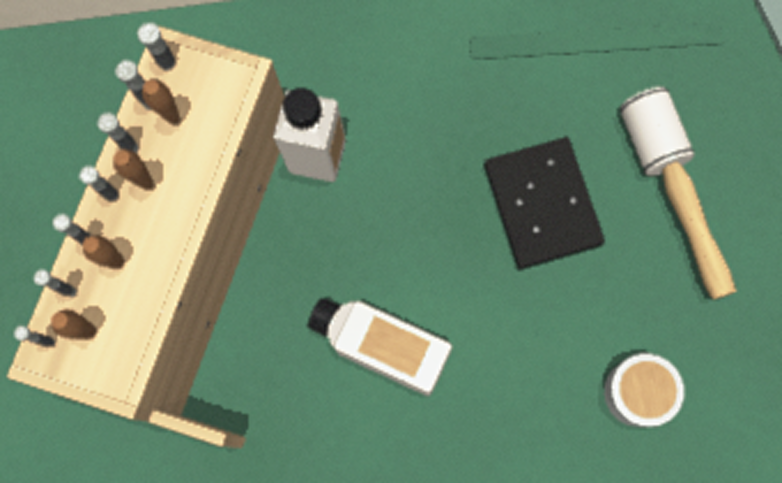

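```bash
cat > h.py <<'E'
import numpy as np
from plant import r, viewer
def bp(cam,u,v,z,p=None):
    p=p or viewer.camera_params(cam); K=p['intrinsics'];M=p['world_to_cam'];R=M[:3,:3];t=M[:3,3]
    d=np.linalg.inv(K)@np.array([u,v,1.]); d=R.T@np.array([d[0],-d[1],-d[2]]); c=-R.T@t
    return c+d*(z-c[2])/d[2]
def pj(cam,X,p=None):
    p=p or viewer.camera_params(cam); K=p['intrinsics'];M=p['world_to_cam']
    X=np.atleast_2d(X); c=X@M[:3,:3].T+M[:3,3]; c=c*[1,-1,-1]; q=c@K.T; return q[:,:2]/q[:,2:]
E
python3 - <<'E'
from h import *
T=lambda u,v,z:bp('top',100+u/2.3,90+v/2.3,z).round(4)
S=lambda u,v,z:bp('scene',110+u/2.3,90+v/2.3,z).round(4)
print('face top far',T(271,62,.15),S(641,267,.15))
print('face top near',T(136,418,.15),S(419,97,.15))
print('face bot',T(188,405,0),T(275,190,0), 'scene bot far',S(610,381,0))
print('panel front top',T(226,445,.1),T(232,433,.1),S(362,152,.1),'bot',S(368,224,0))
print('bottle foot top',T(450,346,.056),T(430,394,.056),S(273,287,.056),S(288,318,.056))
print('bottle sh top',T(358,300,.056),T(334,335,.056),S(376,258,.056),S(392,290,.056))
print('cap end', T(311,325,.028),T(325,299,.028),T(340,337,.028))
print('spare cap',T(302,108,.15))
a=T(136,418,.15);b=T(271,62,.15);print('len',np.linalg.norm(a-b))
E
```

```text
face top far [0.791  0.0978 0.15  ] [0.7938 0.0977 0.15  ]
face top near [0.4589 0.255  0.15  ] [0.4621 0.257  0.15  ]
face bot [0.4794 0.2445 0.    ] [0.7088 0.1263 0.    ] scene bot far [0.791  0.1007 0.    ]
panel front top [0.4262 0.1865 0.1   ] [0.4367 0.1798 0.1   ] [0.4303 0.1854 0.1   ] bot [0.4392 0.1856 0.    ]
bottle foot top [ 0.4968 -0.0428  0.056 ] [ 0.4508 -0.0154  0.056 ] [ 0.4643 -0.0255  0.056 ] [ 0.5065 -0.0544  0.056 ]
bottle sh top [0.5579 0.0455 0.056 ] [0.5247 0.0747 0.056 ] [0.5246 0.0746 0.056 ] [0.5677 0.0395 0.056 ]
cap end [0.5432 0.1    0.028 ] [0.5693 0.0819 0.028 ] [0.5261 0.0707 0.028 ]
spare cap [0.738  0.0725 0.15  ]
len 0.3674265232668976
```

```bash
cat >> h.py <<'E'
def P(x,y,th): # rack/yaw frame -> world
    c,s=np.cos(th),np.sin(th); return lambda X: np.array([[x+c*a-s*b,y+s*a+c*b,z] for a,b,z in np.atleast_2d(X)])
E
python3 - <<'E'
from h import *
from scipy.optimize import least_squares
import cv2
t=lambda u,v:(100+u/2.3,90+v/2.3); s=lambda u,v:(110+u/2.3,90+v/2.3)
obs=[('top',t(271,62),(.36,0,.15)),('scene',s(641,267),(.36,0,.15)),('top',t(136,418),(-.012,0,.15)),('scene',s(419,97),(-.012,0,.15)),
('scene',s(610,381),(.36,0,0)),('top',t(188,405),(0,0,0)),('top',t(230,435),(0,-.075,.1)),('scene',s(362,152),(-.012,-.075,.1)),('scene',s(368,224),(-.012,-.075,0))]
pc={n:viewer.camera_params(n) for n in('top','scene')}
f=lambda q:np.concatenate([pj(n,P(*q)(X),pc[n])[0]-uv for n,uv,X in obs])
R=least_squares(f,[.47,.25,-.445],loss='soft_l1'); print(R.x,R.fun.reshape(-1,2).round(1))
# bottle: frame origin foot on bench, x along cap dir
ob=[('top',t(450,346),(0,-.028,.056)),('top',t(430,394),(0,.028,.056)),('top',t(358,300),(.112,-.028,.056)),('top',t(334,330),(.112,.028,.056)),
('scene',s(273,287),(0,.028,.056)),('scene',s(288,318),(0,-.028,.056)) ,('scene',s(294,350),(0,-.028,0)),('scene',s(395,290),(.112,-.028,.056)),('scene',s(368,257),(.112,.028,.056))]
ob=[o for o in ob]
g=lambda q:np.concatenate([pj(n,P(*q)(X),pc[n])[0]-uv for n,uv,X in ob])
# foot corner left of scene = +y side? cap dir ~ (.5,.85); y-left = (-.85,.5)
B=least_squares(g,[.48,-.03,1.0],loss='soft_l1'); print(B.x,B.fun.reshape(-1,2).round(1))
th=R.x[2]; c,sn=np.cos(th),np.sin(th)
inv=lambda p:np.array([[c,sn],[-sn,c]])@(np.array(p[:2])-R.x[:2])
print('foot in rack',inv(B.x), 'yaw rel rack y',B.x[2]-th-np.pi/2, 'cap', inv(B.x[:2]+.15*np.array([np.cos(B.x[2]),np.sin(B.x[2])])))
for n in('top','scene'):
    im=cv2.imread(f'pics/{n}0.png')
    im=cv2.resize(im,None,fx=2.3,fy=2.3)
    def box(q,x0,x1,y0,y1,z0,z1,col):
        V=[(a,b,z) for z in(z0,z1) for a,b in((x0,y0),(x1,y0),(x1,y1),(x0,y1))]
        u=(pj(n,P(*q)(V),pc[n])+.5)*2.3-.5
        for i,j in [(0,1),(1,2),(2,3),(3,0),(4,5),(5,6),(6,7),(7,4),(0,4),(1,5),(2,6),(3,7)]:
            cv2.line(im,tuple(int(k) for k in u[i]),tuple(int(k) for k in u[j]),col,1)
    box(R.x,0,.36,0,.125,0,.15,(0,0,255)); box(R.x,-.012,0,-.075,0,0,.1,(255,0,0)); box(B.x,0,.112,-.028,.028,0,.056,(0,0,255)); box(B.x,.127,.15,-.018,.018,.01,.046,(255,0,255))
    sl=im[220:720,180:900] if n=='top' else im[210:750,240:1000]
    cv2.imwrite(f'pics/{n}0fit.png',sl)
E
```

```text
[ 0.46953316  0.2502591  -0.4417539 ] [[ 0.4 -1.7]
 [ 0.3  0.5]
 [-0.2  0.1]
 [-1.4 -0.1]
 [ 0.9  1.8]
 [-2.   4.3]
 [-0.4 -1. ]
 [-0.7 -0.8]
 [-3.3 -1.8]]
[ 0.47792614 -0.03123395  0.95260013] [[ 1.7 -1.9]
 [-0.4 -1.8]
 [ 0.3 -3.2]
 [-0.4  4.2]
 [-0.2 -3.7]
 [-0.1 -2.6]
 [-1.5  1.2]
 [-1.1 -1.3]
 [ 2.3 -0.5]]
foot in rack [ 0.12793279 -0.25088241] yaw rel rack y -0.17644229277297985 cap [ 0.15426202 -0.10321125]
```

View pics/top0fit.png

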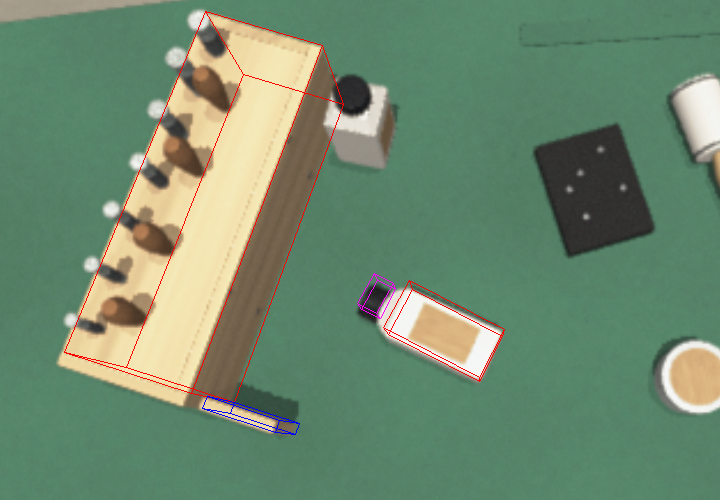

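View pics/scene0fit.png

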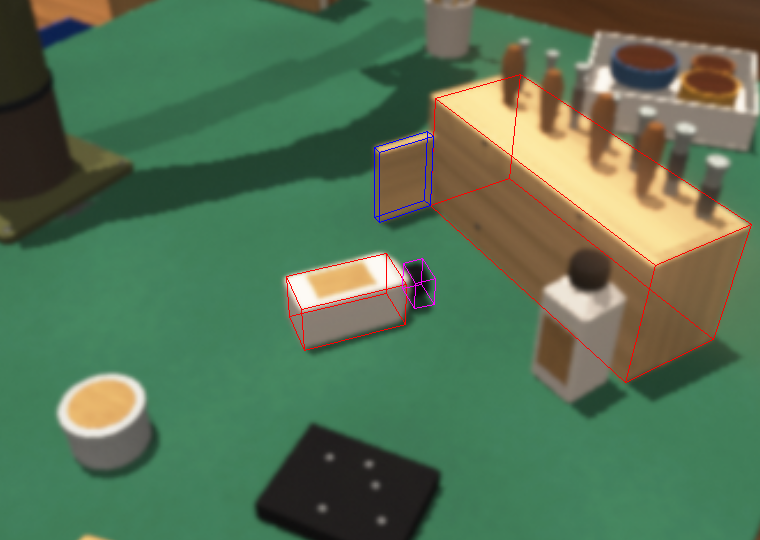

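```bash
cat >> h.py <<'E'
from scipy.spatial.transform import Rotation as Ro
def goto(pos,jaw=None):
    s=r.get_state(); R=Ro.from_quat(s['eef_rot']).as_matrix(); d=R.T@(np.array(pos)-s['tool_pos'])*100
    out='shift cm %s'%d.round(2)
    j=np.degrees(np.arctan2(R[1,1],R[0,1]))
    if jaw is not None:
        dy=(jaw-j+180)%360-180; out+=' yaw %.1f'%(-dy)
    print(out,'jaw now %.1f'%j)
def st():
    s=r.get_state(); R=Ro.from_quat(s['eef_rot']).as_matrix()
    print('t %.2f pos %s jaw %.1f F %s open %.3f q7 %.2f'%(s['clock'],s['tool_pos'].round(4),np.degrees(np.arctan2(R[1,1],R[0,1])),s['contact_force'].round(2),s['opening'],s['q'][6]))
E
python3 - <<'E'
from h import *
M=viewer.camera_params('wrist')['world_to_cam']; c=-M[:3,:3].T@M[:3,3]; s=r.get_state(); print(Ro.from_quat(s['eef_rot']).as_matrix().T@(c-s['tool_pos']))
goto([.27,.2,.224],145.6)
goto([.52,.03,.224],145.6)
E
```

```text
[ 0.07164911 -0.0003867  -0.15982993]
shift cm [-21.06 -36.32   0.1 ] yaw -70.3 jaw now 75.3
shift cm [-49.55 -46.44   0.1 ] yaw -70.3 jaw now 75.3
```

```bash
python3 -m inch '[[0,[-5,-9,0],-8],[0,[-10,-18,0],-16],[0,[-16,-27,0],-24],[0,[-21,-36.3,0],-32],[0,[-21,-36.3,0],-40],[0,[-28,-39,0],-48],[0,[-35,-41.5,0],-56],[0,[-42,-44,0],-64],[0,[-49.5,-46.4,0],-70.3],[0,[-49.5,-46.4,0],-70.3],[0,[-49.5,-46.4,0],-70.3],[0,[-49.5,-46.4,0],-70.3],[0,[-49.5,-46.4,0],-70.3]]' 3
python3 - <<'E'
from h import *
import cv2
st()
p=viewer.camera_params('wrist'); im=viewer.snapshot('wrist'); cv2.imwrite('pics/w1.png',im[:,:,::-1])
print([(d['p'],d['bbox']) for d in viewer.outline_of('wrist','bottle')])
np.savez('w1.npz',K=p['intrinsics'],M=p['world_to_cam'])
E
```

```text
clock: 2.0
tool_pos: [0.486, 0.0635, 0.2253]
eef_rot: [-0.466, 0.885, -0.0, 0.0]
contact_force: [0.4, 1.0, 0.3]
opening: 1.001
t 2.00 pos [0.486  0.0635 0.2253] jaw 145.6 F [0.43 1.01 0.32] open 1.001 q7 1.82
[(0.66, [206.2, 101.1, 63.8, 146.6])]
```

View pics/w1.png

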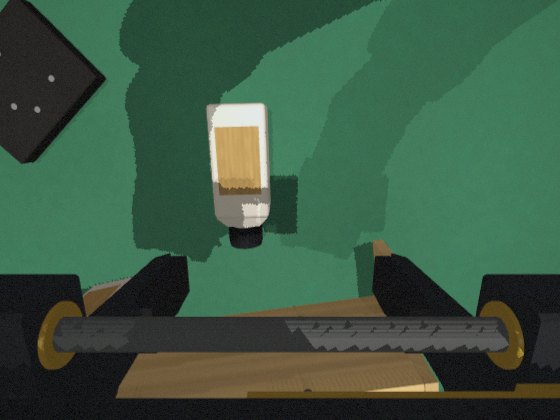

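```bash
python3 - <<'E'
from h import *
d=np.load('w1.npz'); p=dict(intrinsics=d['K'],world_to_cam=d['M'])
b=lambda u,v,z:bp('wrist',u,v,z,p)
f1,f2=b(208,104,.056),b(267.5,103,.056); s1,s2=b(213,205,.056),b(270,203,.056)
cap=b(246,246,.028)
print(f1,f2,np.linalg.norm(f1-f2)); F=(f1+f2)/2; S=(s1+s2)/2
for X in (S,cap):
    v=X-F; print(X.round(4),'len',np.hypot(*v[:2]).round(4),'ang',np.degrees(np.arctan2(v[1],v[0])).round(2))
print('foot edge ang',np.degrees(np.arctan2(*(f1-f2)[[1,0]])))
# rack check: panel top inner corner, face bottom
from h import P
q=(.46953,.25026,-.44175)
print(pj('wrist',P(*q)([(0,-.075,.1),(-.012,-.075,.1),(0,0,0),(.1,0,0),(.2,0,0),(.1,0,.15)]),p).round(0))
E
```

```text
[ 0.49424502 -0.04333803  0.056     ] [ 0.44812324 -0.01276423  0.056     ] 0.05533512672766539
[0.5254 0.0517 0.056 ] len 0.0964 ang 55.77
[0.5571 0.0983 0.028 ] len 0.1528 ang 55.77
foot edge ang -33.5401184339369
[[396. 276.]
 [408. 274.]
 [374. 293.]
 [296. 304.]
 [220. 315.]
 [304. 397.]]
```

```bash
python3 - <<'E'
from h import *
d=np.load('w1.npz'); p=dict(intrinsics=d['K'],world_to_cam=d['M'])
q=(.46953,.25026,-.44175)
print(pj('wrist',P(*q)([(0,-.075,0),(-.012,-.075,0)]),p).round(0))
goto([.529,.0573,.034],145.9)
E
```

```text
[[368. 239.]
 [378. 237.]]
shift cm [-2.19 -3.27 19.05] yaw -1.0 jaw now 144.9
```

```bash
python3 -m inch '[[0,[-2.2,-3.3,5],-1],[0,[-2.2,-3.3,10],-1],[0,[-2.2,-3.3,10],-1],[0,[-2.2,-3.3,10],-1],[0,[-2.2,-3.3,10],-1]]' 3
python3 - <<'E'
from h import *
st(); goto([.529,.0573,.034],145.9)
E
```

```text
clock: 2.6
tool_pos: [0.5242, 0.0659, 0.1265]
eef_rot: [-0.475, 0.88, -0.0, 0.001]
contact_force: [0.8, -0.2, 0.3]
opening: 1.005
t 2.60 pos [0.5242 0.0659 0.1265] jaw 146.7 F [ 0.77 -0.15  0.26] open 1.005 q7 1.73
shift cm [ 0.47 -0.87  9.25] yaw 0.8 jaw now 146.7
```

```bash
python3 -m inch '[[0,[0.4,-0.8,2],0.8],[0,[0.4,-0.8,2],0.8],[0,[0.4,-0.8,2],0.8],[0,[0.4,-0.8,2],0.8]]' 3
python3 - <<'E'
from h import *
st(); goto([.529,.0573,.034],145.9)
E
```

```text
clock: 3.0
tool_pos: [0.5292, 0.058, 0.1066]
eef_rot: [-0.469, 0.883, -0.0, 0.001]
contact_force: [-0.1, -0.0, -1.1]
opening: 0.997
t 3.00 pos [0.5292 0.058  0.1066] jaw 145.9 F [-0.08 -0.03 -1.13] open 0.997 q7 1.72
shift cm [ 0.08 -0.01  7.26] yaw -0.0 jaw now 145.9
```

```bash
python3 -m inch '[[0,[0,0,2],0],[0,[0,0,4.5],0],[0,[0,0,6.5],0],[0,[0,0,7.25],0],[0,[0,0,7.25],0],[0,[0,0,7.25],0],[1,[0,0,7.25],0],[1,[0,0,7.25],0],[1,[0,0,7.25],0],[1,[0,0,7.25],0],[1,[0,0,7.25],0],[1,[0,0,7.25],0]]' 5
python3 - <<'E'
from h import *
st()
E
```

```text
clock: 4.2
tool_pos: [0.5291, 0.0573, 0.0328]
eef_rot: [-0.468, 0.884, -0.0, 0.0]
contact_force: [0.7, -0.7, 3.0]
opening: 0.635
t 4.20 pos [0.5291 0.0573 0.0328] jaw 145.8 F [ 0.67 -0.74  3.01] open 0.635 q7 1.62
```

```bash
python3 -m inch '[[1,[0.2,0,-0.5],0],[1,[0.4,0,-1],0],[1,[0.6,0,-1.5],0],[1,[0.8,0,-2],0],[1,[1,0,-2.5],0],[1,[1.2,0,-3],0],[1,[1.4,0,-3.5],0],[1,[1.6,0,-4],0],[1,[1.8,0,-4.5],0],[1,[2,0,-5],0],[1,[2.2,0,-5.5],0],[1,[2.4,0,-6],0],[1,[2.5,0,-6.5],0],[1,[2.5,0,-6.8],0],[1,[2.5,0,-6.8],0]]' 5
python3 - <<'E'
from h import *
import cv2
st()
im=viewer.snapshot('scene'); cv2.imwrite('pics/s2.png',cv2.resize(im[90:350,110:450,::-1],None,fx=2.3,fy=2.3,interpolation=cv2.INTER_CUBIC))
E
```

```text
clock: 5.7
tool_pos: [0.515, 0.0367, 0.1009]
eef_rot: [-0.468, 0.884, -0.0, 0.0]
contact_force: [-0.0, 0.4, -2.4]
opening: 0.637
t 5.70 pos [0.515  0.0367 0.1009] jaw 145.8 F [-0.04  0.38 -2.38] open 0.637 q7 1.72
```

View pics/s2.png

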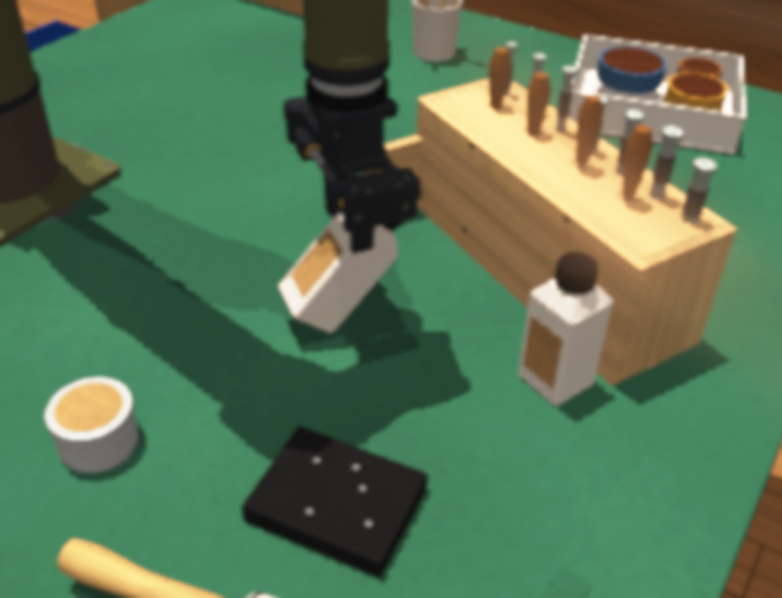

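```bash
cat >> h.py <<'E'
RK=(.46953,.25026,-.44175)
def rk(x,y,z): return P(*RK)([(x,y,z)])[0]
def inrk(p):
    c,s=np.cos(RK[2]),np.sin(RK[2]); d=np.array(p)-[RK[0],RK[1],0]; return np.array([c*d[0]+s*d[1],-s*d[0]+c*d[1],d[2]])
JR=np.degrees(RK[2])+180
E
python3 - <<'E'
from h import *
print(JR,inrk(r.get_state()['tool_pos']))
goto(rk(.13,-.06,.101),JR)
E
```

```text
154.68958940009588 [ 0.13224351 -0.17368785  0.1006884 ]
shift cm [-11.2    1.97  -0.03] yaw -8.8 jaw now 145.8
```

```bash
python3 -m inch '[[1,[-1,0.2,0],-1],[1,[-2,0.4,0],-2],[1,[-3,0.6,0],-3],[1,[-4,0.8,0],-4],[1,[-5,1,0],-5],[1,[-6,1.1,0],-6],[1,[-7,1.2,0],-7],[1,[-8,1.4,0],-8],[1,[-9,1.6,0],-8.8],[1,[-10,1.8,0],-8.8],[1,[-10.7,1.9,0],-8.8],[1,[-11.2,2,0],-8.8],[1,[-11.2,2,0],-8.8],[1,[-11.2,2,0],-8.8]]' 5
python3 - <<'E'
from h import *
import cv2
st(); print(inrk(r.get_state()['tool_pos']))
im=viewer.snapshot('scene'); cv2.imwrite('pics/s3.png',cv2.resize(im[90:350,110:450,::-1],None,fx=2.3,fy=2.3,interpolation=cv2.INTER_CUBIC))
goto(rk(.13,-.042,.101),JR)
E
```

```text
clock: 7.15
tool_pos: [0.5609, 0.1403, 0.1004]
eef_rot: [-0.535, 0.845, -0.0, -0.0]
contact_force: [-0.4, 0.4, -2.3]
opening: 0.632
t 7.15 pos [0.5609 0.1403 0.1004] jaw 154.6 F [-0.4   0.38 -2.29] open 0.632 q7 1.77
[ 0.12962758 -0.06037572  0.10041112]
shift cm [-1.84 -0.03 -0.05] yaw -0.1 jaw now 154.6
```

View pics/s3.png

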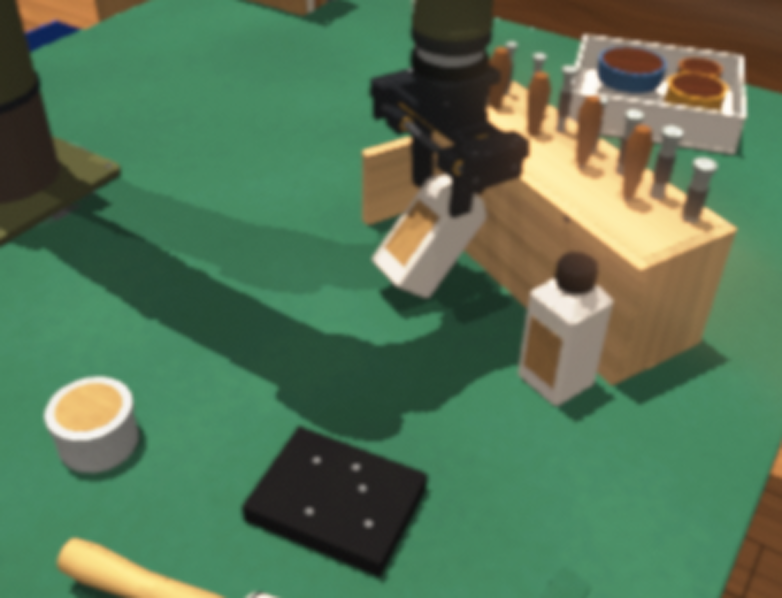

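```bash
python3 -m inch '[[1,[-0.3,0,0],0],[1,[-0.6,0,0],0],[1,[-0.9,0,0],0],[1,[-1.2,0,0],0],[1,[-1.5,0,0],0],[1,[-1.5,0,0],0],[1,[-1.5,0,0],0]]' 5
python3 - <<'E'
from h import *
st(); print(inrk(r.get_state()['tool_pos']))
E
```

```text
clock: 7.9
tool_pos: [0.5654, 0.1499, 0.0994]
eef_rot: [-0.534, 0.846, -0.002, -0.004]
contact_force: [-3.6, -5.4, -2.2]
opening: 0.636
t 7.90 pos [0.5654 0.1499 0.0994] jaw 154.5 F [-3.59 -5.39 -2.21] open 0.636 q7 1.76
[ 0.1295701  -0.04975018  0.09943262]
```

```bash
python3 - <<'E'
from h import *
import cv2
for n,sl in (('scene',np.s_[100:260,200:400,::-1]),('top',np.s_[100:300,80:330,::-1])):
    im=viewer.snapshot(n); cv2.imwrite(f'pics/{n}4.png',cv2.resize(im[sl],None,fx=3.2,fy=3,interpolation=cv2.INTER_CUBIC))
    print([(d['p'],d['bbox']) for d in viewer.outline_of(n,'bottle')])
p=viewer.camera_params('wrist');im=viewer.snapshot('wrist'); cv2.imwrite('pics/w4.png',im[:,:,::-1])
st()
E
```

```text
[(0.82, [277.6, 165.6, 43.9, 55.0])]
[]
t 8.15 pos [0.5654 0.1499 0.0995] jaw 154.5 F [-3.7  -5.54 -1.97] open 0.635 q7 1.76
```

View pics/scene4.png

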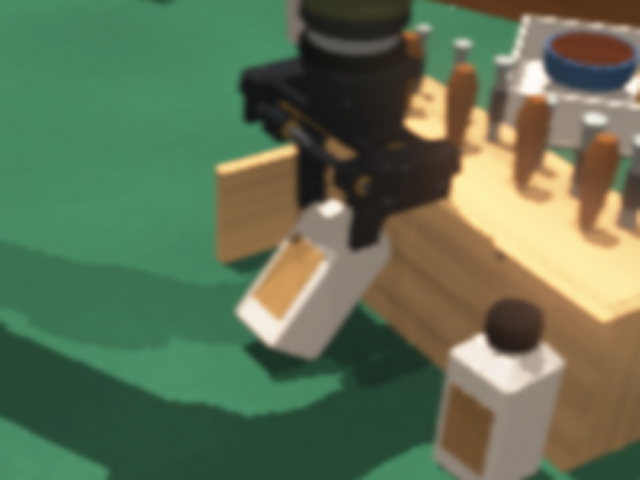

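View pics/top4.png

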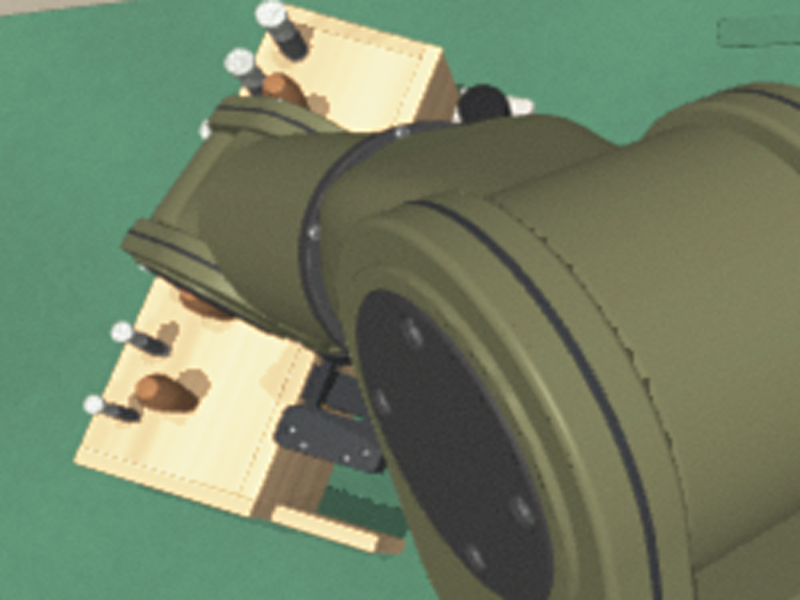

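View pics/w4.png

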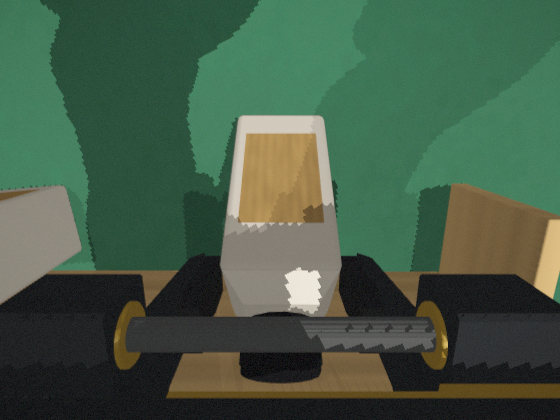

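```bash
cat >> h.py <<'E'
def foot_phi(ul,ur,v,off=-.0052,a=.103):
    s=r.get_state(); g=inrk(s['tool_pos']); p=viewer.camera_params('wrist')
    for f in range(0,76,3):
        F=np.radians(f); e=g+[0,-a*np.sin(F)-.028*np.cos(F),off+.028*np.sin(F)-a*np.cos(F)]
        q=pj('wrist',[rk(e[0]+k,e[1],e[2]) for k in(.028,-.028)],p)
        low=g[2]+off-a*np.cos(F)-.028*np.sin(F)
        print(f,q.round(0).tolist(),'pivot z %.3f'%low)
E
python3 - <<'E'
from h import *
foot_phi(238,326,116)
E
```

```text
0 [[245.0, 175.0], [315.0, 175.0]] pivot z -0.009
3 [[245.0, 169.0], [315.0, 169.0]] pivot z -0.010
6 [[244.0, 163.0], [315.0, 162.0]] pivot z -0.011
9 [[244.0, 156.0], [316.0, 156.0]] pivot z -0.012
12 [[243.0, 150.0], [316.0, 150.0]] pivot z -0.012
15 [[242.0, 144.0], [317.0, 143.0]] pivot z -0.012
18 [[242.0, 137.0], [318.0, 137.0]] pivot z -0.012
21 [[241.0, 131.0], [318.0, 131.0]] pivot z -0.012
24 [[240.0, 125.0], [319.0, 124.0]] pivot z -0.011
27 [[240.0, 119.0], [320.0, 118.0]] pivot z -0.010
30 [[239.0, 112.0], [320.0, 112.0]] pivot z -0.009
33 [[238.0, 106.0], [321.0, 106.0]] pivot z -0.007
36 [[237.0, 100.0], [322.0, 100.0]] pivot z -0.006
39 [[236.0, 94.0], [323.0, 94.0]] pivot z -0.003
42 [[235.0, 88.0], [324.0, 88.0]] pivot z -0.001
45 [[233.0, 83.0], [326.0, 82.0]] pivot z 0.002
48 [[232.0, 77.0], [327.0, 77.0]] pivot z 0.005
51 [[231.0, 71.0], [328.0, 71.0]] pivot z 0.008
54 [[229.0, 66.0], [329.0, 66.0]] pivot z 0.011
57 [[228.0, 61.0], [331.0, 61.0]] pivot z 0.015
60 [[226.0, 56.0], [333.0, 56.0]] pivot z 0.019
63 [[224.0, 51.0], [334.0, 51.0]] pivot z 0.023
66 [[223.0, 47.0], [336.0, 46.0]] pivot z 0.027
69 [[221.0, 43.0], [338.0, 42.0]] pivot z 0.031
72 [[218.0, 39.0], [340.0, 39.0]] pivot z 0.036
75 [[216.0, 36.0], [342.0, 35.0]] pivot z 0.041
```

```bash
cat >> h.py <<'E'
from scipy.optimize import least_squares
def fitb(pix,p0=None,state=None,par=None):
    """pix: list of (side(+1/-1 rack x),a,b,u,v). unknown: x, pivot y, pivot z, phi"""
    p=par or viewer.camera_params('wrist')
    def X(q,s,a,b): return rk(q[0]+s,q[1]+a*np.sin(q[3])-b*np.cos(q[3]),q[2]+a*np.cos(q[3])+b*np.sin(q[3]))
    f=lambda q:np.concatenate([pj('wrist',X(q,s,a,b),p)[0]-[u,v] for s,a,b,u,v in pix])
    R=least_squares(f,p0 or [.13,-.1,0,.7]); q=R.x
    g=inrk(r.get_state()['tool_pos'])
    cap=q[1]+.15*np.sin(q[3])-.01*np.cos(q[3]); capz=q[2]+.15*np.cos(q[3])+.01*np.sin(q[3])
    dy,dz=g[1]-q[1],g[2]-q[2]; sn,c=np.sin(q[3]),np.cos(q[3])
    print('x %.4f pivot y %.4f z %.4f phi %.1f deg'%(q[0],q[1],q[2],np.degrees(q[3])),'res',np.abs(R.fun).max().round(1),'cap edge y %.4f z %.4f'%(cap,capz),'TCP in bottle a %.4f b %.4f'%(dy*sn+dz*c,-dy*c+dz*sn))
E
python3 - <<'E'
from h import *
fitb([(.028,0,.056,238.5,116),(-.028,0,.056,325.5,116),(.028,.112,.056,221,268),(-.028,.112,.056,340,268)])
E
```

```text
x 0.1290 pivot y -0.0791 z -0.0075 phi 38.3 deg res 2.8 cap edge y 0.0060 z 0.1164 TCP in bottle a 0.1022 b 0.0433
```

```bash
python3 -m inch '[[1,[0,0,-0.2],0],[1,[0,0,-0.4],0],[1,[0,0,-0.6],0],[1,[-0.2,0,-0.6],0],[1,[-0.4,0,-0.6],0],[1,[-0.4,0,-0.6],0],[1,[-0.4,0,-0.6],0],[1,[-0.4,0,-0.6],0]]' 5
python3 - <<'E'
from h import *
import cv2
st(); print(inrk(r.get_state()['tool_pos']))
im=viewer.snapshot('wrist'); cv2.imwrite('pics/w5.png',im[:,:,::-1])
E
```

```text
clock: 8.95
tool_pos: [0.567, 0.1535, 0.1052]
eef_rot: [-0.534, 0.846, -0.002, -0.004]
contact_force: [-3.0, -5.2, -4.1]
opening: 0.63
t 8.95 pos [0.567  0.1535 0.1052] jaw 154.5 F [-2.96 -5.16 -4.13] open 0.630 q7 1.77
[ 0.12952    -0.04582229  0.10524514]
```

View pics/w5.png

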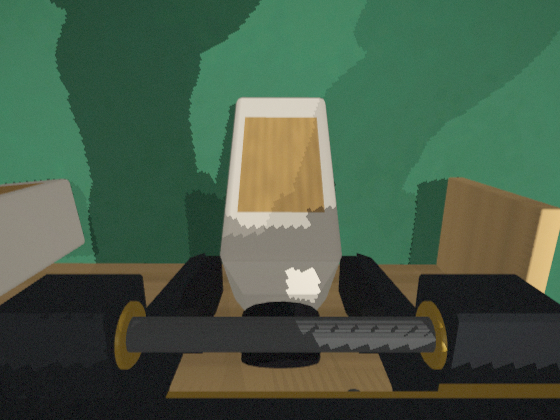

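```bash
python3 - <<'E'
from h import *
fitb([(.028,0,.056,238,98),(-.028,0,.056,325.5,98),(.028,.112,.056,222,255),(-.028,.112,.056,340,255)])
E
```

```text
x 0.1288 pivot y -0.0889 z -0.0030 phi 42.3 deg res 1.8 cap edge y 0.0047 z 0.1147 TCP in bottle a 0.1090 b 0.0410
```

```bash
python3 -m inch '[[1,[0.4,0,0.1],0],[1,[0.8,0,0.4],0],[1,[1,0,0.6],0],[1,[1,0,0.7],0],[1,[1.3,0,0.6],0],[1,[1.6,0,0.5],0],[1,[1.9,0,0.4],0],[1,[2.2,0,0.3],0],[1,[2.5,0,0.2],0],[1,[2.8,0,0.1],0],[1,[3.1,0,0.1],0],[1,[3.4,0,0],0],[1,[3.4,0,0],0],[1,[3.4,0,0],0]]' 3
python3 - <<'E'
from h import *
import cv2
st(); print(inrk(r.get_state()['tool_pos']))
im=viewer.snapshot('wrist'); cv2.imwrite('pics/w6.png',im[:,:,::-1])
im=viewer.snapshot('scene'); cv2.imwrite('pics/s6.png',cv2.resize(im[100:260,200:400,::-1],None,fx=3.2,fy=3.2,interpolation=cv2.INTER_CUBIC))
E
```

```text
clock: 10.4
tool_pos: [0.5546, 0.127, 0.1065]
eef_rot: [-0.535, 0.845, 0.0, 0.0]
contact_force: [-0.9, 0.3, -2.7]
opening: 0.632
t 10.40 pos [0.5546 0.127  0.1065] jaw 154.6 F [-0.88  0.32 -2.68] open 0.632 q7 1.78
[ 0.1295946  -0.07505027  0.10654309]
```

View pics/w6.png

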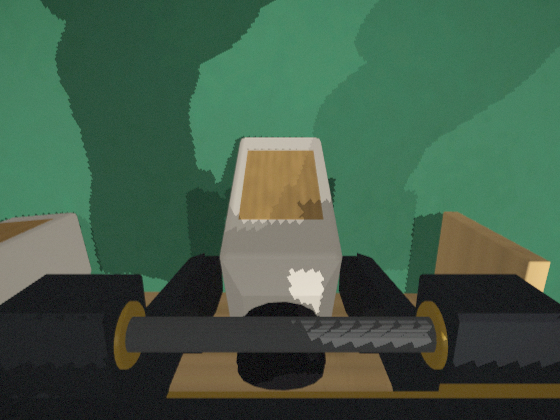

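View pics/s6.png

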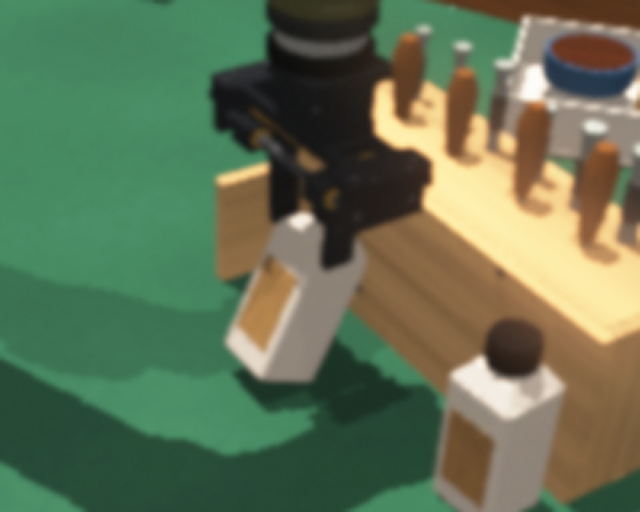

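```bash
python3 -m inch '[[1,[0,0,-0.3],0],[1,[-0.8,0,-0.3],0],[1,[-1.6,0,-0.3],0],[1,[-2.4,0,-0.3],0],[1,[-3,0,-0.3],0],[1,[-3.3,0,-0.3],0],[1,[-3.6,0,-0.3],0],[1,[-3.9,0,-0.3],0],[1,[-4.2,0,-0.3],0],[1,[-4.2,0,-0.3],0]]' 5
python3 - <<'E'
from h import *
import cv2
st(); print(inrk(r.get_state()['tool_pos']))
im=viewer.snapshot('wrist'); cv2.imwrite('pics/w7.png',im[:,:,::-1])
E
```

```text
clock: 11.5
tool_pos: [0.5709, 0.162, 0.1082]
eef_rot: [-0.534, 0.845, -0.001, -0.003]
contact_force: [-2.5, -4.8, -6.1]
opening: 0.629
t 11.50 pos [0.5709 0.162  0.1082] jaw 154.6 F [-2.48 -4.82 -6.13] open 0.629 q7 1.77
[ 0.12940272 -0.03639882  0.10819425]
```

View pics/w7.png

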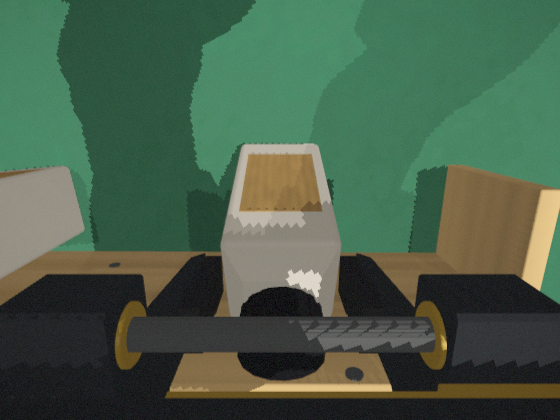

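```bash
python3 -m inch '[[1,[-0.2,0,0],0],[1,[-0.4,0,0],0],[1,[-0.6,0,0],0],[1,[-0.8,0,0],0],[1,[-0.8,0,0],0],[1,[-0.8,0,0],0]]' 4
python3 - <<'E'
from h import *
import cv2
st(); print(inrk(r.get_state()['tool_pos']))
im=viewer.snapshot('wrist'); cv2.imwrite('pics/w8.png',im[:,:,::-1])
im=viewer.snapshot('scene'); cv2.imwrite('pics/s8.png',cv2.resize(im[100:260,200:400,::-1],None,fx=3.2,fy=3.2,interpolation=cv2.INTER_CUBIC))
E
```

```text
clock: 12.15
tool_pos: [0.5757, 0.1709, 0.1097]
eef_rot: [-0.535, 0.845, -0.001, -0.001]
contact_force: [-2.3, -4.8, 0.9]
opening: 0.496
t 12.15 pos [0.5757 0.1709 0.1097] jaw 154.6 F [-2.3  -4.82  0.88] open 0.496 q7 1.77
[ 0.129876   -0.0263411   0.10971453]
```

View pics/w8.png

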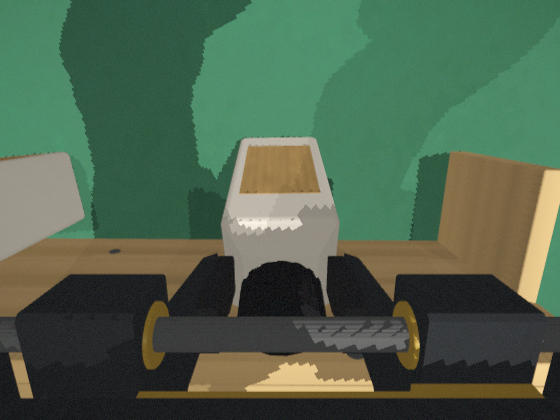

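View pics/s8.png

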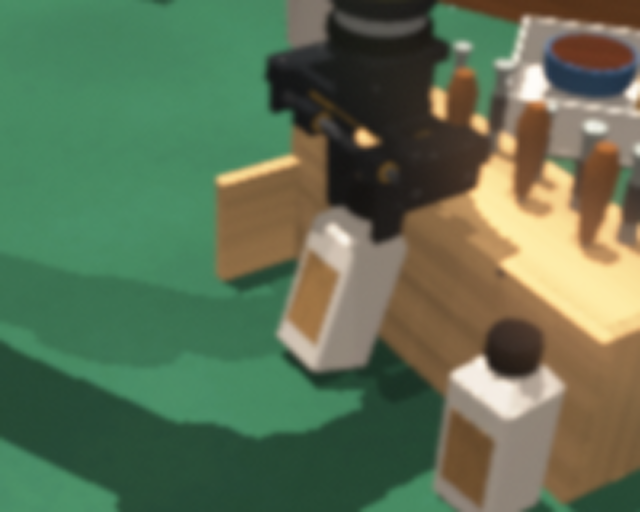

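```bash
python3 - <<'E'
from h import *
fitb([(.028,0,.056,240,138),(-.028,0,.056,317,138),(.028,.112,.056,223,221),(-.028,.112,.056,338,221)])
E
```

```text
x 0.1301 pivot y -0.0298 z -0.0089 phi 17.2 deg res 2.9 cap edge y 0.0051 z 0.1373 TCP in bottle a 0.1143 b 0.0318
```

```bash
python3 -m inch '[[0,[0,0,0],0],[0,[0,0,0],0],[0,[0,0,0],0],[0,[0,0,0],0],[0,[0.3,0,0],0],[0,[0.3,0,0],0]]' 4
python3 - <<'E'
from h import *
import cv2
st(); print(inrk(r.get_state()['tool_pos']))
im=viewer.snapshot('wrist'); cv2.imwrite('pics/w9.png',im[:,:,::-1])
im=viewer.snapshot('scene'); cv2.imwrite('pics/s9.png',cv2.resize(im[100:260,200:400,::-1],None,fx=3.2,fy=3.2,interpolation=cv2.INTER_CUBIC))
E
```

```text
clock: 12.85
tool_pos: [0.5745, 0.1689, 0.1094]
eef_rot: [-0.535, 0.845, -0.0, -0.0]
contact_force: [0.8, -0.2, 0.4]
opening: 0.999
t 12.85 pos [0.5745 0.1689 0.1094] jaw 154.6 F [ 0.8  -0.24  0.43] open 0.999 q7 1.77
[ 0.12969182 -0.02861368  0.10944421]
```

View pics/w9.png

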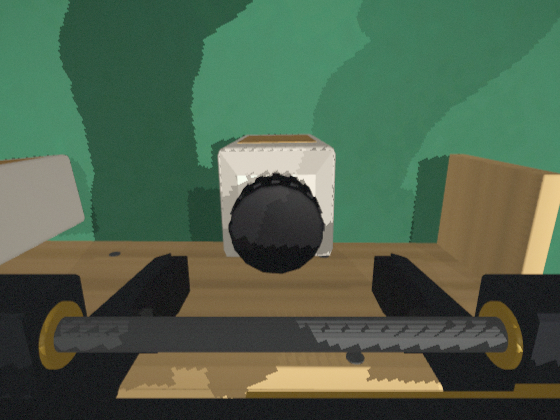

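View pics/s9.png

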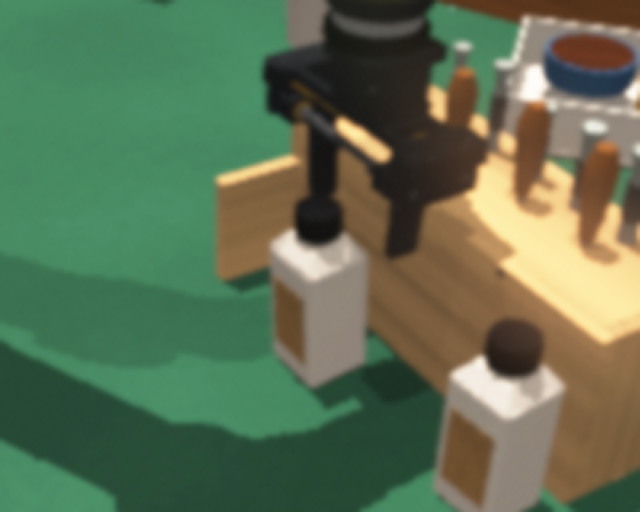

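```bash
python3 - <<'E'
from h import *
b=lambda u,v,z: inrk(bp('wrist',u,v,z)).round(4)
print('cap top disc c',b(276,226,.15),b(229,225,.15),b(323,225,.15),b(276,271,.15))
l,rr=b(219,150,.112),b(334,150,.112); print(l,rr)
print(b(225,256,.112),b(332,256,.112))
goto(rk((l[0]+rr[0])/2,-.07,.109),JR)
E
```

```text
cap top disc c [ 0.1312 -0.0612  0.15  ] [ 0.1487 -0.0616  0.15  ] [ 0.1137 -0.0615  0.15  ] [ 0.1313 -0.0428  0.15  ]
[ 0.1578 -0.0857  0.112 ] [ 0.1048 -0.0855  0.112 ]
[ 0.1576 -0.0329  0.112 ] [ 0.1036 -0.0327  0.112 ]
shift cm [ 4.17 -0.17  0.05] yaw -0.1 jaw now 154.6
```

```bash
python3 -m inch '[[0,[0.8,-0.1,0],0],[0,[1.6,-0.1,0],0],[0,[2.4,-0.1,0],0],[0,[3.1,-0.1,0],0],[0,[3.1,-0.1,0.5],0],[0,[3.1,-0.1,0.5],0],[1,[3.1,-0.1,0.5],0],[1,[3.1,-0.1,0.5],0],[1,[3.1,-0.1,0.5],0],[1,[3.1,-0.1,0.5],0],[1,[3.1,-0.1,0.5],0]]' 20
python3 - <<'E'
from h import *
st(); print(inrk(r.get_state()['tool_pos'])); goto(rk(.13,-.028,.104),JR)
E
```

```text
clock: 14.05
tool_pos: [0.5623, 0.1411, 0.1045]
eef_rot: [-0.535, 0.845, 0.0, 0.0]
contact_force: [-0.3, 0.2, 0.0]
opening: 0.574
t 14.05 pos [0.5623 0.1411 0.1045] jaw 154.7 F [-0.28  0.16  0.02] open 0.574 q7 1.77
[ 0.13055837 -0.05897382  0.10454586]
shift cm [-3.1   0.06  0.06] yaw -0.0 jaw now 154.7
```

```bash
python3 -m inch '[[1,[0,0,0],0],[1,[0,0,0],0]]' 20
python3 - <<'E'
from h import *
import cv2
st()
im=viewer.snapshot('wrist'); cv2.imwrite('pics/w10.png',im[:,:,::-1])
im=viewer.snapshot('scene'); cv2.imwrite('pics/s10.png',cv2.resize(im[100:260,200:400,::-1],None,fx=3.2,fy=3.2,interpolation=cv2.INTER_CUBIC))
E
```

```text
clock: 14.25
tool_pos: [0.5625, 0.141, 0.1045]
eef_rot: [-0.535, 0.845, -0.0, 0.0]
contact_force: [0.0, -0.1, -0.3]
opening: 0.491
t 14.25 pos [0.5625 0.141  0.1045] jaw 154.6 F [ 0.03 -0.05 -0.3 ] open 0.491 q7 1.77
```

View pics/w10.png

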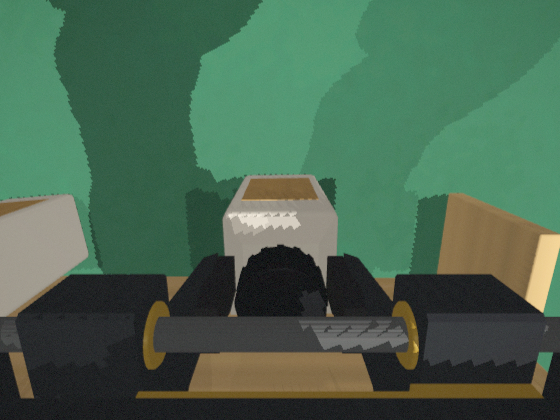

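View pics/s10.png

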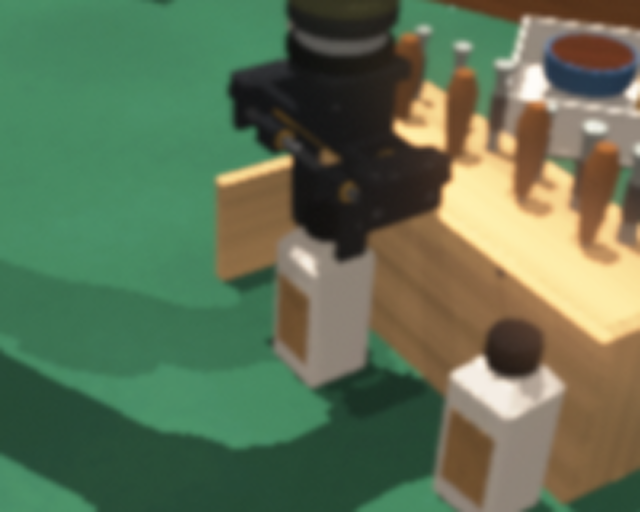

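```bash
python3 - <<'E'
from h import *
print('upright prediction foot,shoulder front edge, cap centre, TCP, tips')
X=[(.131+k,-.088,z) for z in(0,.112) for k in(.028,-.028)]+[(.131,-.06,.15)]
print(pj('wrist',P(*RK)(X)).round(0).tolist())
s=r.get_state();g=inrk(s['tool_pos']);print(pj('wrist',P(*RK)([g,g-[0,0,.014]])).round(0).tolist())
fitb([(.028,0,.056,246,178),(-.028,0,.056,317,178),(.028,.112,.056,227,213),(-.028,.112,.056,335,213)])
E
```

```text
upright prediction foot,shoulder front edge, cap centre, TCP, tips
[[244.0, 174.0], [315.0, 174.0], [220.0, 212.0], [339.0, 212.0], [280.0, 309.0]]
[[280.0, 262.0], [280.0, 252.0]]
x 0.1301 pivot y -0.0262 z -0.0125 phi -0.8 deg res 2.5 cap edge y -0.0383 z 0.1373 TCP in bottle a 0.1175 b 0.0312
```

```bash
python3 - <<'E'
from h import *
for z in (.08,.09,.1,.11,.12):
    q=pj('scene',P(*RK)([(.131+dx,-.059+dy,z) for dx in(.0216,.039) for dy in(-.009,.009)]))
    print(z,((q-[200,100])*3.2).round(0).tolist())
print('bottle body corners at .112, foot', ((pj('scene',P(*RK)([(.131+a,-.06+b,z) for z in(0,.112) for a,b in((.028,-.028),(.028,.028),(-.028,-.028))]))-[200,100])*3.2).round(0).tolist())
print('spare corners', inrk(bp('top',100+302/2.3,90+108/2.3,.15)))
E
```

```text
0.08 [[329.0, 294.0], [349.0, 287.0], [342.0, 306.0], [362.0, 299.0]]
0.09 [[330.0, 284.0], [349.0, 277.0], [343.0, 296.0], [363.0, 288.0]]
0.1 [[331.0, 273.0], [350.0, 266.0], [344.0, 285.0], [364.0, 278.0]]
0.11 [[332.0, 262.0], [351.0, 255.0], [345.0, 274.0], [365.0, 267.0]]
0.12 [[332.0, 251.0], [352.0, 244.0], [346.0, 263.0], [366.0, 256.0]]
bottle body corners at .112, foot [[307.0, 387.0], [365.0, 364.0], [270.0, 349.0], [314.0, 272.0], [376.0, 251.0], [274.0, 236.0]]
spare corners [ 0.31866387 -0.04593014  0.15      ]
```

```bash
python3 - <<'E'
import cv2
from h import *
im=viewer.snapshot('scene')[150:230,270:335,::-1]
cv2.imwrite('pics/s11.png',cv2.resize(im,None,fx=7,fy=7,interpolation=cv2.INTER_CUBIC)); st()
E
```

```text
t 14.40 pos [0.5625 0.141  0.1046] jaw 154.6 F [ 0.55 -0.61  0.83] open 0.490 q7 1.77
```

View pics/s11.png

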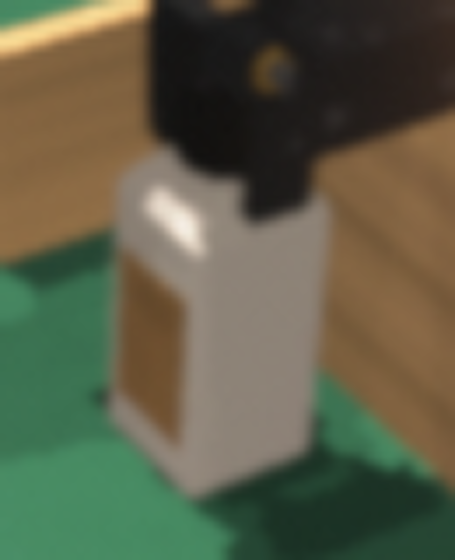

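```bash
python3 - <<'E'
import cv2
from h import *
# open-state s9 check: tool rk (.1297,-.0286,.1094)
for z in (.085,.095,.105,.115,.125):
    q=pj('scene',P(*RK)([(.1297+dx,-.0286+dy,z) for dx in(.044,.0615) for dy in(-.009,.009)]))
    print(z,((q-[200,100])*3.2).round(0).tolist())
im=cv2.imread('pics/s9.png')[150:330,250:480]; cv2.imwrite('pics/s9z.png',cv2.resize(im,None,fx=3,fy=3))
E
```

```text
0.085 [[378.0, 291.0], [397.0, 284.0], [392.0, 303.0], [411.0, 296.0]]
0.095 [[379.0, 281.0], [398.0, 274.0], [393.0, 293.0], [412.0, 286.0]]
0.105 [[380.0, 270.0], [400.0, 263.0], [394.0, 282.0], [414.0, 275.0]]
0.115 [[382.0, 259.0], [401.0, 252.0], [396.0, 271.0], [415.0, 264.0]]
0.125 [[383.0, 248.0], [402.0, 241.0], [397.0, 260.0], [416.0, 253.0]]
```

View pics/s9z.png

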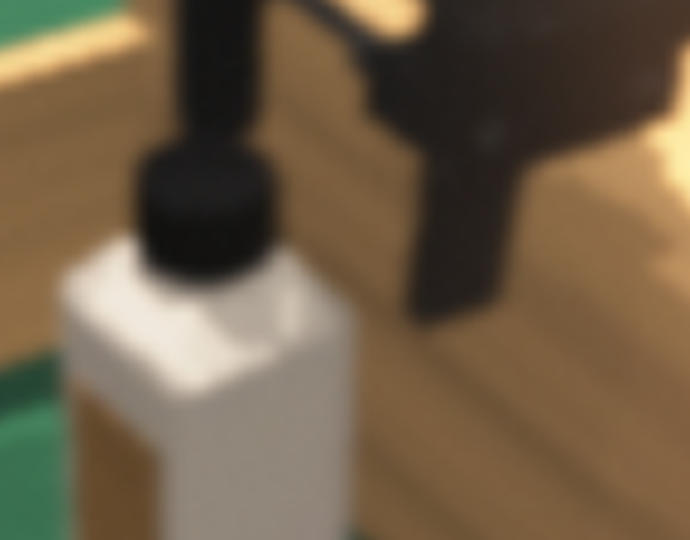

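```bash
python3 -m inch '[[0,[0,0,0],0],[0,[0,0,0],0],[0,[0,0,0],0],[0,[0,0,0],0],[0,[0,0,0.3],0],[0,[0,0,0.6],0],[0,[0,0,0.9],0],[0,[0,0,0.9],0],[0,[0,0,0.9],0]]' 20
python3 - <<'E'
from h import *
import cv2
st()
im=viewer.snapshot('wrist'); cv2.imwrite('pics/w12.png',im[:,:,::-1])
im=viewer.snapshot('scene')[130:230,250:350,::-1]
cv2.imwrite('pics/s12.png',cv2.resize(im,None,fx=6,fy=6,interpolation=cv2.INTER_CUBIC)); st()
E
```

```text
clock: 15.3
tool_pos: [0.5622, 0.141, 0.0954]
eef_rot: [-0.535, 0.845, 0.0, -0.0]
contact_force: [0.4, -0.2, 0.2]
opening: 1.001
t 15.30 pos [0.5622 0.141  0.0954] jaw 154.6 F [ 0.39 -0.19  0.23] open 1.001 q7 1.76
t 15.40 pos [0.5623 0.1411 0.0955] jaw 154.6 F [-0.29 -0.42 -0.22] open 1.001 q7 1.76
```

View pics/s12.png

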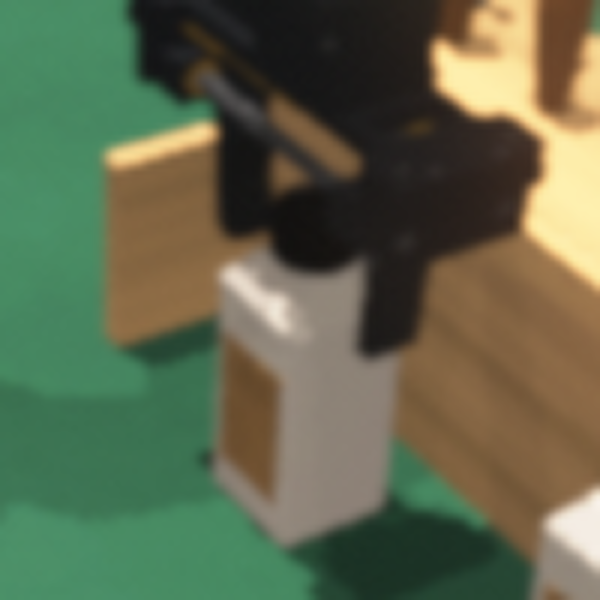

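View pics/w12.png

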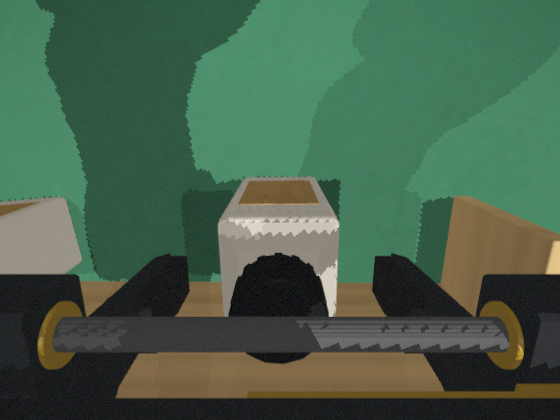

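```bash
python3 - <<'E'
from h import *
g=inrk(r.get_state()['tool_pos']); print(g)
for z in (.08,.09,.1,.11,.12):
    q=pj('scene',P(*RK)([(g[0]+dx,g[1]+dy,z) for dx in(.044,.0615) for dy in(-.009,.009)]))
    print(z,((q-[250,130])*6).round(0).tolist())
E
```

```text
[ 0.13057461 -0.05902566  0.09553781]
0.08 [[348.0, 400.0], [385.0, 387.0], [373.0, 423.0], [410.0, 409.0]]
0.09 [[350.0, 380.0], [387.0, 367.0], [375.0, 403.0], [412.0, 389.0]]
0.1 [[352.0, 360.0], [388.0, 347.0], [377.0, 383.0], [414.0, 369.0]]
0.11 [[353.0, 339.0], [390.0, 326.0], [379.0, 362.0], [416.0, 349.0]]
0.12 [[355.0, 319.0], [392.0, 305.0], [381.0, 341.0], [419.0, 328.0]]
```

```bash
python3 -m inch '[[0,[0,0,0.4],0],[0,[0,0,0.8],0],[0,[0,0,1.2],0],[0,[0,0,1.4],0],[0,[0,0,1.4],0],[1,[0,0,1.4],0],[1,[0,0,1.4],0],[1,[0,0,1.4],0],[1,[0,0,1.4],0],[1,[0,0,1.4],0],[1,[0,0,1.4],0]]' 20
python3 - <<'E'
from h import *
import cv2
st()
im=viewer.snapshot('scene')[130:230,250:350,::-1]
cv2.imwrite('pics/s13.png',cv2.resize(im,None,fx=6,fy=6,interpolation=cv2.INTER_CUBIC)); st()
E
```

```text
clock: 16.5
tool_pos: [0.5625, 0.141, 0.0816]
eef_rot: [-0.535, 0.845, -0.0, 0.0]
contact_force: [-0.1, -0.9, 0.1]
opening: 0.638
t 16.50 pos [0.5625 0.141  0.0816] jaw 154.6 F [-0.11 -0.89  0.08] open 0.638 q7 1.75
t 16.55 pos [0.5625 0.141  0.0816] jaw 154.6 F [ 0.4  -0.67  0.1 ] open 0.638 q7 1.75
```

View pics/s13.png

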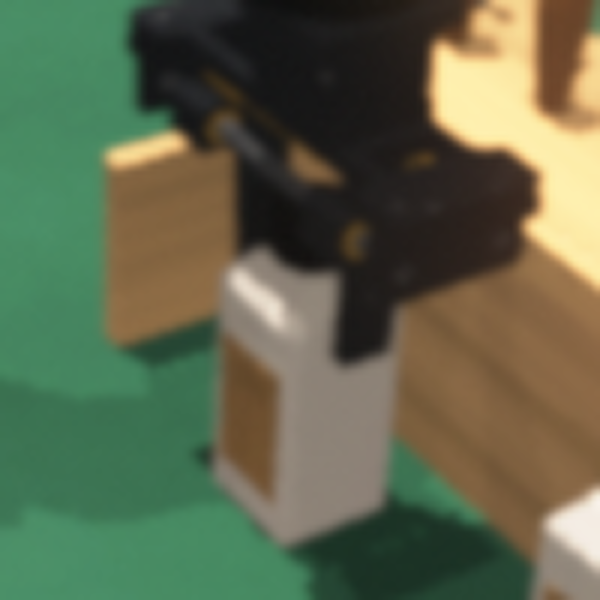

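```bash
python3 -m inch '[[1,[0,0,0],0],[1,[0,0,0],0],[1,[-0.3,0,0],0],[1,[-0.6,0,0],0],[1,[-0.9,0,0],0],[1,[-1.2,0,0],0],[1,[-1.5,0,0],0],[1,[-1.8,0,0],0],[1,[-2.1,0,0],0],[1,[-2.4,0,0],0],[1,[-2.4,0,0],0]]' 40
python3 - <<'E'
from h import *
import cv2
st(); print(inrk(r.get_state()['tool_pos']))
im=viewer.snapshot('scene')[120:220,250:350,::-1]
cv2.imwrite('pics/s14.png',cv2.resize(im,None,fx=6,fy=6,interpolation=cv2.INTER_CUBIC))
im=viewer.snapshot('wrist'); cv2.imwrite('pics/w14.png',im[:,:,::-1])
E
```

```text
clock: 17.65
tool_pos: [0.5728, 0.1618, 0.0835]
eef_rot: [-0.535, 0.845, -0.001, -0.0]
contact_force: [-3.4, -3.6, 17.3]
opening: 0.634
t 17.65 pos [0.5728 0.1618 0.0835] jaw 154.7 F [-3.38 -3.62 17.31] open 0.634 q7 1.74
[ 0.13119329 -0.03579942  0.08349044]
```

View pics/s14.png

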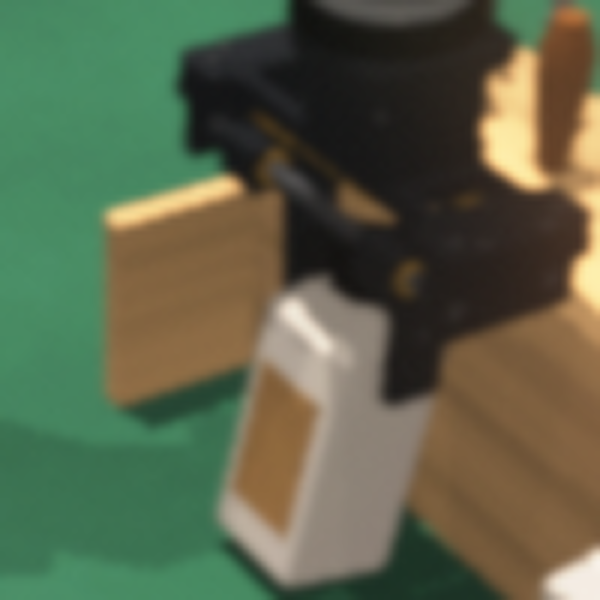

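View pics/w14.png

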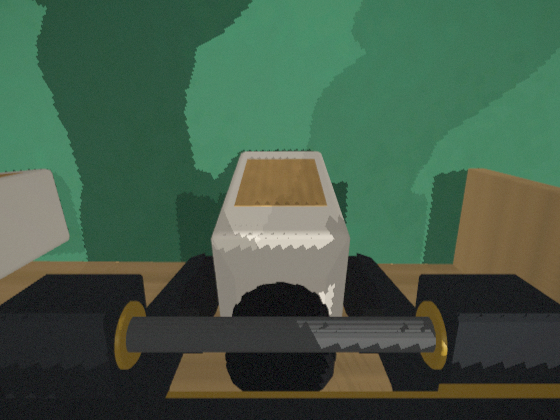

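```bash
python3 -m inch '[[1,[0.6,0,0],0],[1,[1.2,0,0],0],[0.3,[1.2,0,0],0],[0,[1.2,0,0],0],[0,[1.2,0,0],0],[0,[1.2,0,0],0],[0,[1.8,0,0],0],[0,[2.3,0,0.2],0],[0,[2.3,0,0.4],0],[0,[2.3,0,0.4],0],[0,[2.3,0,0.4],0]]' 40
python3 - <<'E'
from h import *
import cv2
st(); print(inrk(r.get_state()['tool_pos']))
im=viewer.snapshot('wrist'); cv2.imwrite('pics/w15.png',im[:,:,::-1])
im=viewer.snapshot('scene')[120:220,250:350,::-1]
cv2.imwrite('pics/s15.png',cv2.resize(im,None,fx=6,fy=6,interpolation=cv2.INTER_CUBIC))
E
```

```text
clock: 18.85
tool_pos: [0.5627, 0.142, 0.0774]
eef_rot: [-0.535, 0.845, 0.0, 0.0]
contact_force: [-0.2, 0.4, 0.9]
opening: 0.995
t 18.85 pos [0.5627 0.142  0.0774] jaw 154.6 F [-0.22  0.36  0.86] open 0.995 q7 1.74
[ 0.13053185 -0.05800287  0.07744064]
```

View pics/w15.png

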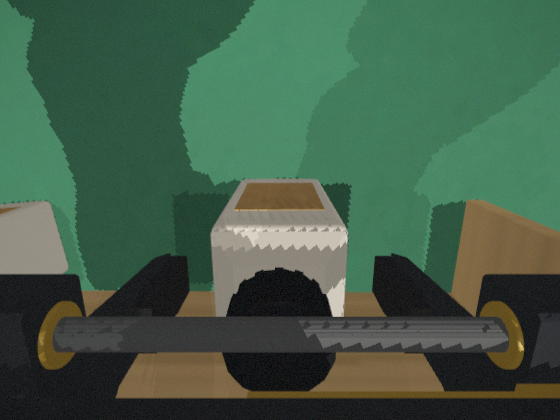

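View pics/s15.png

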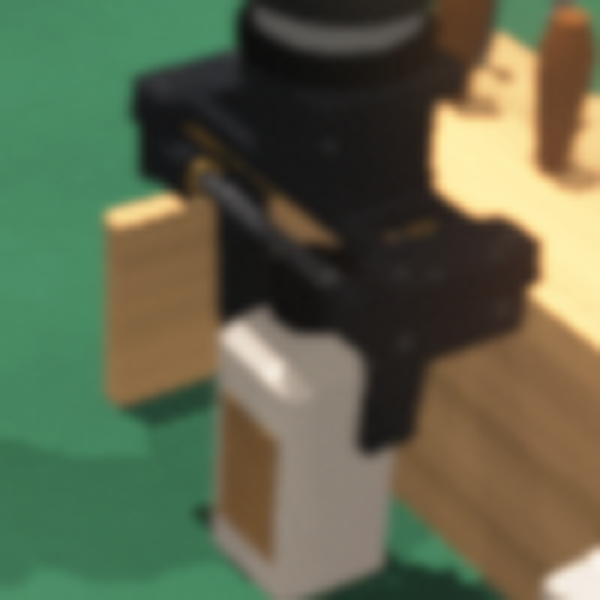

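```bash
python3 -m inch '[[0,[0.1,0,-0.5],0],[0,[0.1,0,-0.8],0],[0,[0.1,0,-0.8],0],[1,[0.1,0,-0.8],0],[1,[0.1,0,-0.8],0],[1,[0.1,0,-0.8],0],[1,[0.1,0,-0.8],0],[1,[0.1,0,-0.8],0],[1,[0.1,0,-0.8],0],[1,[0.1,0,-0.9],0],[1,[0.1,0,-0.9],0]]' 60
python3 - <<'E'
from h import *
st()
E
```

```text
clock: 20.05
tool_pos: [0.562, 0.1408, 0.0863]
eef_rot: [-0.535, 0.845, 0.0, -0.0]
contact_force: [0.2, 0.1, -2.8]
opening: 0.628
t 20.05 pos [0.562  0.1408 0.0863] jaw 154.6 F [ 0.21  0.09 -2.8 ] open 0.628 q7 1.75
```

```bash
python3 -m inch '[[1,[0,0,0.05],0],[1,[-0.3,0,0.05],0],[1,[-0.6,0,0.05],0],[1,[-0.9,0,0.05],0],[1,[-1.2,0,0.05],0],[1,[-1.5,0,0.05],0],[1,[-1.8,0,0.05],0],[1,[-1.8,0,0.05],0]]' 60
python3 - <<'E'
from h import *
import cv2
st(); print(inrk(r.get_state()['tool_pos']))
im=viewer.snapshot('wrist'); cv2.imwrite('pics/w16.png',im[:,:,::-1])
im=viewer.snapshot('scene')[120:220,250:350,::-1]
cv2.imwrite('pics/s16.png',cv2.resize(im,None,fx=6,fy=6,interpolation=cv2.INTER_CUBIC))
E
```

```text
clock: 20.85
tool_pos: [0.5703, 0.158, 0.0861]
eef_rot: [-0.535, 0.845, 0.0, 0.0]
contact_force: [0.2, 0.0, -2.1]
opening: 0.628
t 20.85 pos [0.5703 0.158  0.0861] jaw 154.7 F [ 0.22  0.01 -2.13] open 0.628 q7 1.75
[ 0.13048212 -0.04031262  0.08608498]
```

View pics/w16.png

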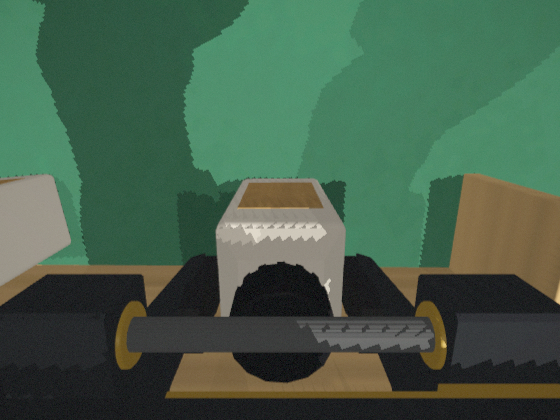

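View pics/s16.png

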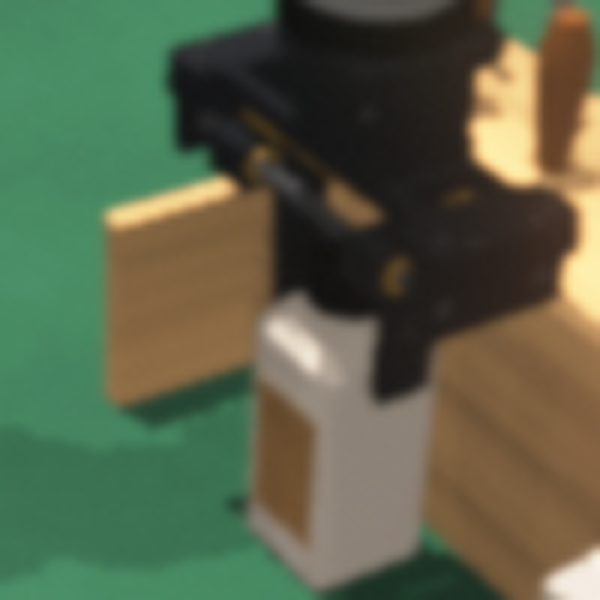

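```bash
python3 -m inch '[[1,[-0.2,0,0],0],[1,[-0.4,0,0],0],[1,[-0.6,0,0],0],[1,[-0.8,0,0],0],[1,[-1,0,0],0],[1,[-1.2,0,0],0],[1,[-1.2,0,0],0],[1,[-1.2,0,0],0]]' 60
python3 - <<'E'
from h import *
st(); print(inrk(r.get_state()['tool_pos']))
E
```

```text
clock: 21.75
tool_pos: [0.5751, 0.1681, 0.086]
eef_rot: [-0.535, 0.845, 0.0, -0.0]
contact_force: [-0.6, -0.6, -2.1]
opening: 0.627
t 21.75 pos [0.5751 0.1681 0.086 ] jaw 154.6 F [-0.6  -0.58 -2.14] open 0.627 q7 1.75
[ 0.13057054 -0.02913244  0.0859854 ]
```

```bash
python3 -m inch '[[1,[-0.2,0,0],0],[1,[-0.3,0,0],0],[1,[-0.3,0,0],0],[1,[-0.3,0,0],0]]' 60
python3 - <<'E'
from h import *
import cv2
st(); print(inrk(r.get_state()['tool_pos']))
im=viewer.snapshot('wrist'); cv2.imwrite('pics/w17.png',im[:,:,::-1])
im=viewer.snapshot('scene')[120:220,250:350,::-1]
cv2.imwrite('pics/s17.png',cv2.resize(im,None,fx=6,fy=6,interpolation=cv2.INTER_CUBIC))
E
```

```text
clock: 22.15
tool_pos: [0.5764, 0.1708, 0.086]
eef_rot: [-0.535, 0.845, 0.0, -0.0]
contact_force: [-0.7, -0.1, -2.8]
opening: 0.633
t 22.15 pos [0.5764 0.1708 0.086 ] jaw 154.6 F [-0.7  -0.12 -2.77] open 0.633 q7 1.75
[ 0.13057756 -0.02610867  0.08598834]
```

View pics/s17.png

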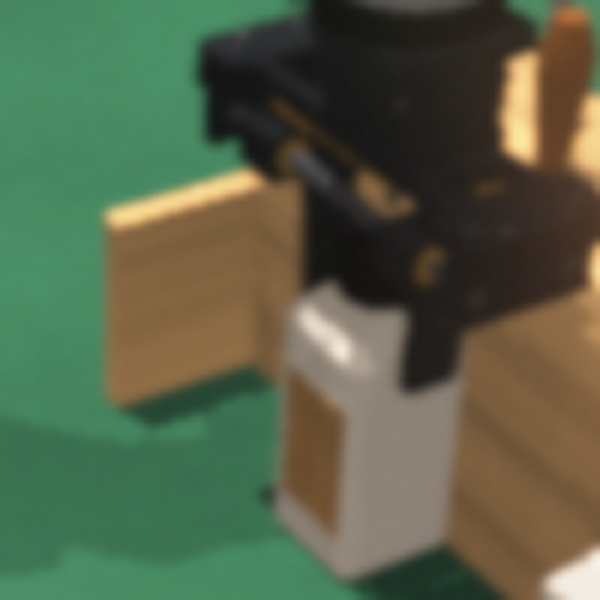

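View pics/w17.png

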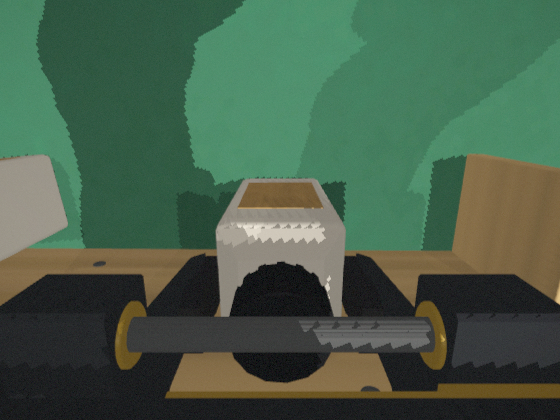

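```bash
python3 -m inch '[[1,[-0.15,0,0],0],[1,[-0.3,0,0],0],[1,[-0.4,0,0],0],[1,[-0.4,0,0],0],[1,[-0.4,0,0],0]]' 60
python3 - <<'E'
from h import *
st(); print(inrk(r.get_state()['tool_pos']))
E
```

```text
clock: 22.75
tool_pos: [0.5768, 0.1713, 0.0857]
eef_rot: [-0.534, 0.846, -0.001, -0.003]
contact_force: [-4.1, -5.4, 0.7]
opening: 0.625
t 22.75 pos [0.5768 0.1713 0.0857] jaw 154.5 F [-4.1  -5.42  0.71] open 0.625 q7 1.75
[ 0.13069518 -0.02554263  0.08565353]
```

```bash
python3 -m inch '[[1,[0.25,0,0],0],[1,[0.25,0.4,0],0],[1,[0.25,0.8,0],0],[1,[0.25,1.2,0],0],[1,[0.25,1.6,0],0],[1,[0.25,2,0],0],[1,[0.25,2.4,0],0],[1,[0.25,2.8,0],0],[1,[0.25,3.2,0],0],[1,[0.25,3.6,0],0],[1,[0.25,4,0],0],[1,[0.25,4.4,0],0],[1,[0.25,4.8,0],0],[1,[0.25,5.2,0],0],[1,[0.25,5.6,0],0],[1,[0.25,6,0],0],[1,[0.25,6.4,0],0],[1,[0.25,6.4,0],0]]' 60
python3 - <<'E'
from h import *
import cv2
st(); print(inrk(r.get_state()['tool_pos']))
im=viewer.snapshot('wrist'); cv2.imwrite('pics/w18.png',im[:,:,::-1])
im=viewer.snapshot('scene')[120:220,230:330,::-1]
cv2.imwrite('pics/s18.png',cv2.resize(im,None,fx=6,fy=6,interpolation=cv2.INTER_CUBIC))
E
```

```text
clock: 24.55
tool_pos: [0.5179, 0.1997, 0.086]
eef_rot: [-0.535, 0.845, 0.0, -0.001]
contact_force: [-2.2, -4.2, -2.1]
opening: 0.629
t 24.55 pos [0.5179 0.1997 0.086 ] jaw 154.7 F [-2.23 -4.18 -2.15] open 0.629 q7 1.61
[ 0.06538316 -0.0250499   0.08595091]
```

View pics/s18.png

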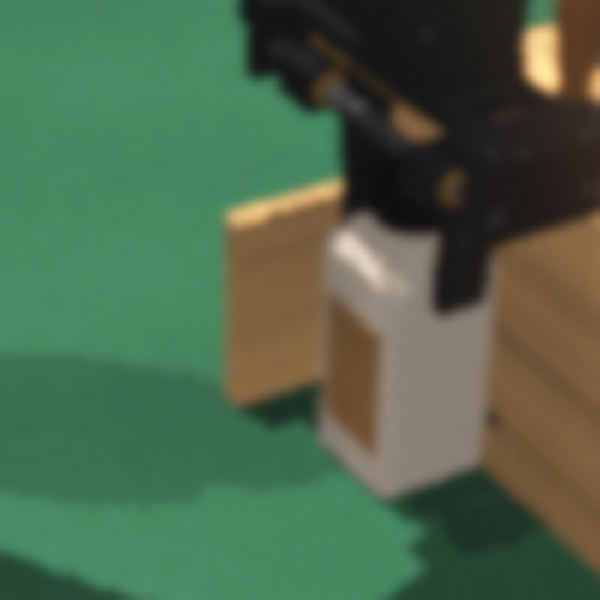

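View pics/w18.png

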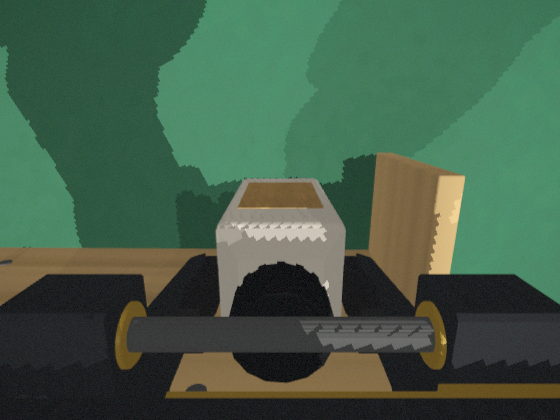

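```bash
python3 -m inch '[[1,[0.2,0,0.05],0],[0.2,[0.2,0,0.05],0],[0.2,[0.2,0,0],0],[0.2,[0.2,0,0],0],[0.2,[0.2,0,-0.4],0],[0.2,[0.2,0,-0.7],0],[0.2,[0.2,0,-0.7],0],[0.2,[0.2,0,-0.7],0],[1,[0.2,0,-0.7],0],[1,[0.2,0,-0.7],0],[1,[0.2,0,-0.7],0],[1,[0.2,0,-0.7],0],[1,[0.2,0,-0.7],0],[1,[0.2,0,-0.7],0]]' 40
python3 - <<'E'
from h import *
import cv2
st(); print(inrk(r.get_state()['tool_pos']))
im=viewer.snapshot('scene')[120:220,230:330,::-1]
cv2.imwrite('pics/s19.png',cv2.resize(im,None,fx=6,fy=6,interpolation=cv2.INTER_CUBIC))
st()
E
```

```text
clock: 26.05
tool_pos: [0.5182, 0.1978, 0.0929]
eef_rot: [-0.535, 0.845, 0.0, -0.0]
contact_force: [-1.4, -0.3, -0.2]
opening: 0.626
t 26.05 pos [0.5182 0.1978 0.0929] jaw 154.6 F [-1.42 -0.35 -0.24] open 0.626 q7 1.62
[ 0.06646345 -0.0266251   0.09293889]
t 26.10 pos [0.5183 0.1978 0.093 ] jaw 154.7 F [-0.37 -0.07 -0.74] open 0.623 q7 1.62
```

View pics/s19.png

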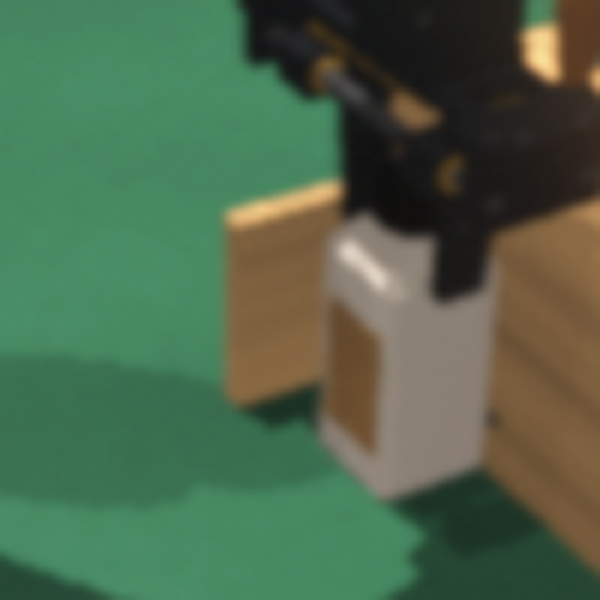

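```bash
python3 - <<'E'
from h import *
g=inrk(r.get_state()['tool_pos'])
for z in (.09,.1,.105,.11):
    q=pj('scene',P(*RK)([(g[0]+dx,g[1]+dy,z) for dx in(.0275,.045) for dy in(-.009,.009)]))
    print(z,((q-[230,120])*6).round(0).tolist())
print('panel top',((pj('scene',P(*RK)([(0,-.075,.1),(0,0,.1),(-.012,-.075,.1)]))-[230,120])*6).round(0).tolist())
goto(rk(.05,-.0266,.093))
E
```

```text
0.09 [[424.0, 320.0], [459.0, 309.0], [447.0, 340.0], [482.0, 328.0]]
0.1 [[425.0, 301.0], [460.0, 289.0], [449.0, 320.0], [484.0, 309.0]]
0.105 [[426.0, 291.0], [461.0, 279.0], [449.0, 310.0], [485.0, 299.0]]
0.11 [[427.0, 281.0], [462.0, 269.0], [450.0, 300.0], [485.0, 289.0]]
panel top [[234.0, 224.0], [375.0, 181.0], [220.0, 212.0]]
shift cm [ 0.    1.65 -0.  ] jaw now 154.7
```

```bash
python3 -m inch '[[1,[0,0.3,-0.05],0],[1,[0,0.6,-0.05],0],[1,[0,0.9,-0.05],0],[1,[0,1.2,-0.05],0],[1,[0,1.5,-0.05],0],[1,[0,1.8,-0.05],0],[1,[0,2.1,-0.05],0],[1,[0,2.4,-0.05],0],[1,[0,2.4,-0.05],0]]' 40
python3 - <<'E'
from h import *
import cv2
st(); print(inrk(r.get_state()['tool_pos']))
im=viewer.snapshot('scene')[120:220,230:330,::-1]
cv2.imwrite('pics/s20.png',cv2.resize(im,None,fx=6,fy=6,interpolation=cv2.INTER_CUBIC))
im=viewer.snapshot('wrist'); cv2.imwrite('pics/w20.png',im[:,:,::-1])
E
```

```text
clock: 27.0
tool_pos: [0.4962, 0.2084, 0.0936]
eef_rot: [-0.535, 0.845, 0.0, -0.0]
contact_force: [-0.8, -0.7, -2.9]
opening: 0.627
t 27.00 pos [0.4962 0.2084 0.0936] jaw 154.7 F [-0.76 -0.73 -2.86] open 0.627 q7 1.56
[ 0.04199551 -0.02641216  0.09357461]
```

View pics/s20.png

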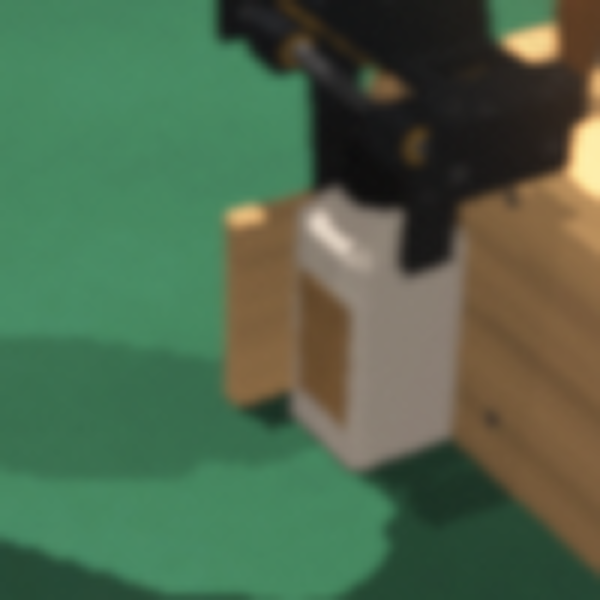

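View pics/w20.png

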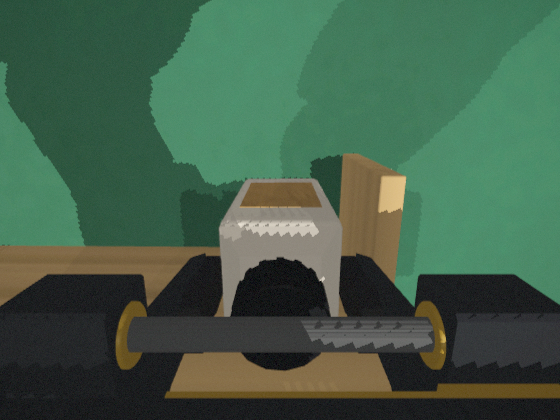

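```bash
python3 -m inch '[[1,[0,0.2,0],0],[1,[0,0.4,0],0],[1,[0,0.6,0],0],[1,[0,0.8,0],0],[1,[0,1,0],0],[1,[0,1.2,0],0],[1,[0,1.2,0],0],[1,[0,1.2,0],0]]' 40
python3 - <<'E'
from h import *
st(); print(inrk(r.get_state()['tool_pos']))
E
```

```text
clock: 27.9
tool_pos: [0.4859, 0.2132, 0.0935]
eef_rot: [-0.535, 0.845, -0.0, 0.0]
contact_force: [-0.3, -0.2, -2.6]
opening: 0.626
t 27.90 pos [0.4859 0.2132 0.0935] jaw 154.6 F [-0.35 -0.19 -2.58] open 0.626 q7 1.53
[ 0.03062943 -0.02651068  0.09352993]
```

```bash
python3 -m inch '[[1,[0,0.2,0],0],[1,[0,0.4,0],0],[1,[0,0.5,0],0],[1,[0,0.5,0],0],[1,[0,0.5,0],0]]' 40
python3 - <<'E'
from h import *
st(); print(inrk(r.get_state()['tool_pos']))
E
```

```text
clock: 28.4
tool_pos: [0.4813, 0.2154, 0.0935]
eef_rot: [-0.535, 0.845, 0.0, 0.0]
contact_force: [-0.3, 0.3, -2.9]
opening: 0.625
t 28.40 pos [0.4813 0.2154 0.0935] jaw 154.6 F [-0.31  0.32 -2.86] open 0.625 q7 1.52
[ 0.02554966 -0.02652403  0.09352091]
```

```bash
python3 -m inch '[[1,[0,0.15,0],0],[1,[0,0.3,0],0],[1,[0,0.4,0],0],[1,[0,0.4,0],0],[1,[0,0.4,0],0]]' 40
python3 - <<'E'
from h import *
import cv2
st(); print(inrk(r.get_state()['tool_pos']))
im=viewer.snapshot('wrist'); cv2.imwrite('pics/w21.png',im[:,:,::-1])
im=viewer.snapshot('scene')[120:220,230:330,::-1]
cv2.imwrite('pics/s21.png',cv2.resize(im,None,fx=6,fy=6,interpolation=cv2.INTER_CUBIC))
E
```

```text
clock: 28.9
tool_pos: [0.4806, 0.2155, 0.0937]
eef_rot: [-0.533, 0.846, -0.002, 0.001]
contact_force: [6.1, -3.2, -4.0]
opening: 0.627
t 28.90 pos [0.4806 0.2155 0.0937] jaw 154.5 F [ 6.13 -3.19 -3.96] open 0.627 q7 1.51
[ 0.02487778 -0.02664272  0.09372814]
```

View pics/w21.png

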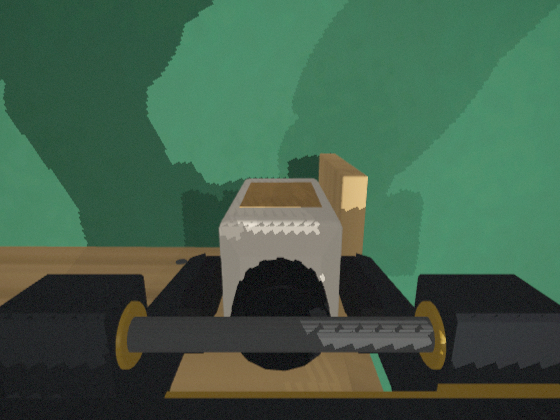

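View pics/s21.png

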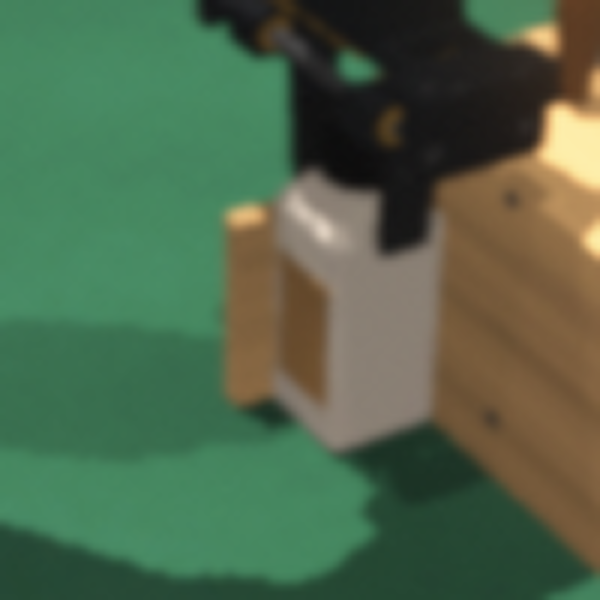

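```bash
python3 -m inch '[[1,[0,-0.25,0],0],[1,[-0.15,-0.25,0],0],[1,[-0.3,-0.25,0],0],[1,[-0.3,-0.25,0],0],[1,[-0.3,-0.25,0],0]]' 40
python3 - <<'E'
from h import *
st(); print(inrk(r.get_state()['tool_pos']))
E
```

```text
clock: 29.5
tool_pos: [0.481, 0.2159, 0.0934]
eef_rot: [-0.534, 0.846, -0.002, -0.002]
contact_force: [1.7, -6.2, 1.4]
opening: 0.627
t 29.50 pos [0.481  0.2159 0.0934] jaw 154.5 F [ 1.72 -6.15  1.39] open 0.627 q7 1.52
[ 0.02501899 -0.02612832  0.09340488]
```

```bash
python3 -m inch '[[1,[0.2,-0.15,0.05],0],[1,[0.2,-0.15,0.1],0],[0.2,[0.2,-0.15,0.1],0],[0.2,[0.2,-0.15,0.1],0],[0.2,[0.2,-0.15,0.1],0],[0.2,[0.2,-0.15,0.1],0]]' 40
python3 - <<'E'
from h import *
import cv2
st(); print(inrk(r.get_state()['tool_pos']))
im=viewer.snapshot('wrist'); cv2.imwrite('pics/w22.png',im[:,:,::-1])
E
```

```text
clock: 30.1
tool_pos: [0.4816, 0.217, 0.0925]
eef_rot: [-0.535, 0.845, 0.0, 0.0]
contact_force: [0.5, 0.0, 1.2]
opening: 0.799
t 30.10 pos [0.4816 0.217  0.0925] jaw 154.7 F [0.54 0.03 1.16] open 0.799 q7 1.52
[ 0.02514075 -0.02495039  0.09253256]
```

View pics/w22.png

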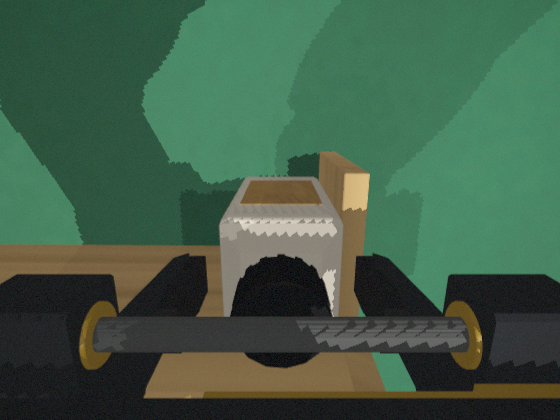

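```bash
python3 -m inch '[[0.2,[0,0,-1],0],[0.2,[0,0,-2.5],0],[0.2,[0,0,-4.5],0],[0.2,[0,0,-7],0],[0.2,[0,0,-10],0],[0.2,[2,0,-13],0],[0.2,[5,0,-16],0],[0.2,[8,0,-16],0],[0.2,[10,0,-16],0],[0.2,[10,0,-16],0],[0.2,[10,0,-16],0],[0.2,[10,0,-16],0]]'
python3 - <<'E'
from h import *
import cv2
st()
im=viewer.snapshot('wrist'); cv2.imwrite('pics/w23.png',im[:,:,::-1]); print([(d['p'],d['bbox']) for d in viewer.outline_of('wrist','bottle')])
im=viewer.snapshot('scene')
cv2.imwrite('pics/s23.png',cv2.resize(im[90:350,110:450,::-1],None,fx=2.3,fy=2.3,interpolation=cv2.INTER_CUBIC))
cv2.imwrite('pics/s23z.png',cv2.resize(im[120:220,230:330,::-1],None,fx=6,fy=6,interpolation=cv2.INTER_CUBIC))
E
```

```text
clock: 31.35
tool_pos: [0.4395, 0.1273, 0.2528]
eef_rot: [-0.535, 0.845, 0.0, 0.001]
contact_force: [0.0, -0.3, 0.2]
opening: 0.797
t 31.35 pos [0.4395 0.1273 0.2528] jaw 154.7 F [ 0.02 -0.34  0.23] open 0.797 q7 1.83
[(0.79, [251.5, 228.7, 57.5, 87.1])]
```

View pics/w23.png

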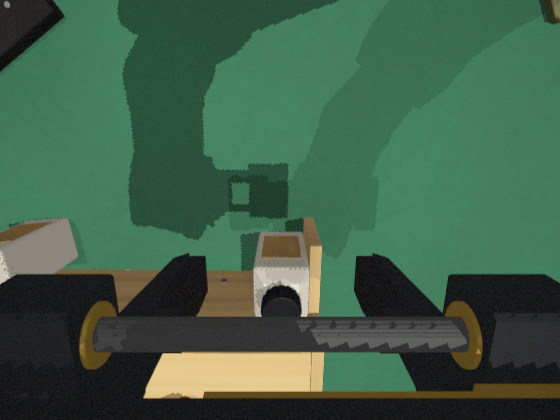

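View pics/s23z.png

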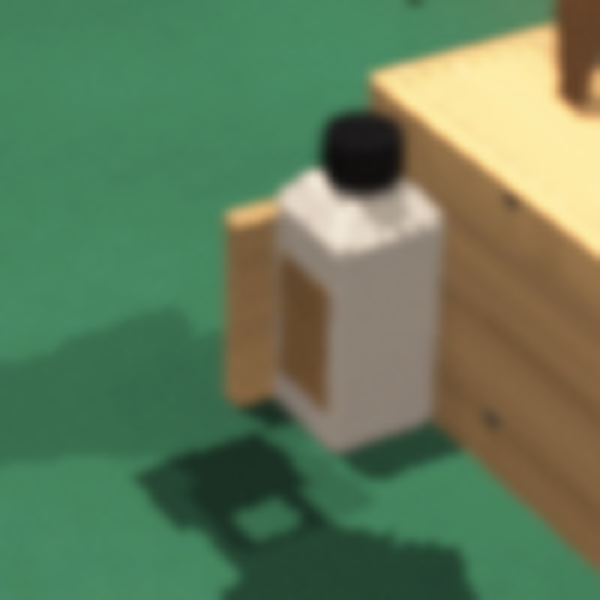

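View pics/s23.png

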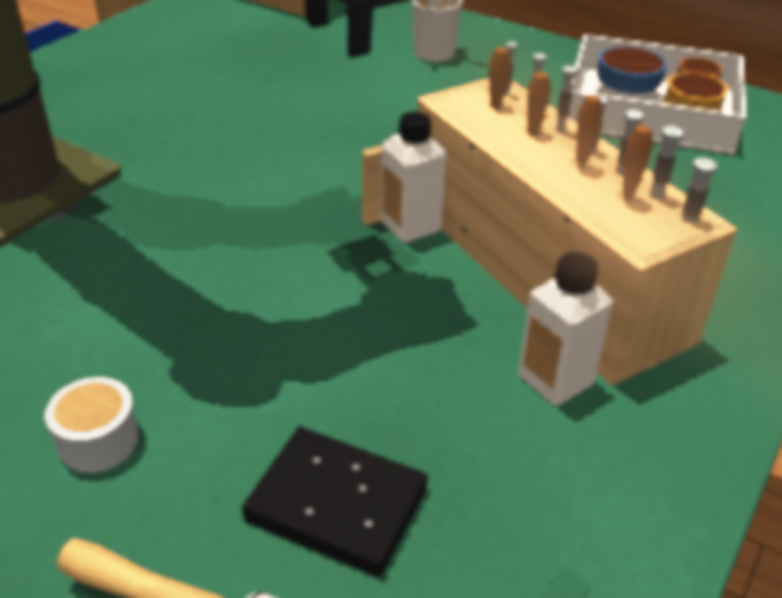

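```bash
python3 - <<'E'
from h import *
import cv2
X=[(.056,-.056,0),(.056,0,0),(0,-.056,0),(.056,-.056,.112),(.028,-.028,.15)]
print(((pj('scene',P(*RK)(X))-[230,120])*6).round(0).tolist())
print('corner',inrk(bp('scene',230+340/6,120+452/6,0)),inrk(bp('scene',230+434/6,120+418/6,0)))
print('cap top centre',inrk(bp('scene',230+362/6,120+133/6,.15)))
im=viewer.snapshot('top'); cv2.imwrite('pics/t24.png',cv2.resize(im[180:310,120:270,::-1],None,fx=4.5,fy=4.5,interpolation=cv2.INTER_CUBIC)); print(r.get_state()['clock'])
E
```

```text
[[331.0, 456.0], [431.0, 420.0], [268.0, 395.0], [338.0, 248.0], [361.0, 126.0]]
corner [ 0.0555936  -0.05057079  0.        ] [0.0553801  0.00200381 0.        ]
cap top centre [ 0.03367737 -0.03097849  0.15      ]
31.55
```

View pics/t24.png

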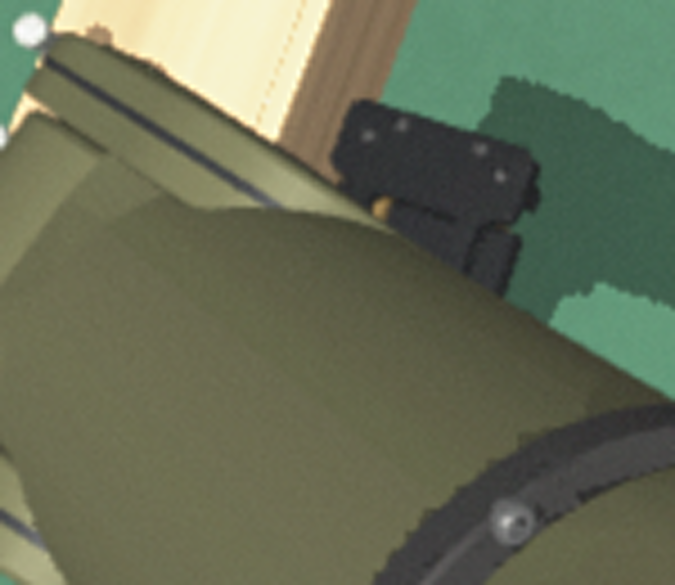

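```bash
python3 - <<'E'
from plant import r
print(r.finish_job()); print(r.get_state()['clock'])
E
```

```text
the job is handed in; nothing more can be done
None
the job is handed in; nothing more can be done
```

The bottle is standing upright in the rack's corner, against both the face and the end panel. I handed the job in at about 31.6 s; no verdict is reported.

**What I did:** I gripped the bottle lightly near the cap and tilted it up. I pressed the cap to the face at a lean of about 40° with roughly 6 N. After one back-off to reduce the lean, I pushed again until it settled upright on release, about 60 mm from the face. I then gripped it higher up and slid it to the face and along it into the corner.

**Last checks:**
- **Contact:** just before release I measured about 5 N against the face and 4 N against the panel.
- **Position:** afterwards, the scene and wrist pictures show it upright and square. In the scene camera, its foot corners and cap lie within about 6 mm of where a parked bottle should be.
- **Other things:** the spare bottle, pad and tin look unmoved in that last scene view. Only part of the maul shows there; I never went near it.

**What disagreed or went wrong:**
- **Tool height:** the cameras and the grip showed the fingertips about 25–30 mm higher than the reported pose implies. Because of that, the grip slid up onto the shoulder once during stand-up, and one regrip landed on the shoulder. After that I set grip heights from the pictures.
- **First slide:** the first try at sliding to the face tipped the bottle about 15°, so I backed off and let it settle.
- **Lifting:** from then on the arm carried most or all of the bottle's weight while it slid, so the foot may at times have been about a millimetre clear of the bench. That is not strictly "without lifting".
- **Rack fit:** the bottle met the face and panel about 2–3 mm beyond my camera fit of the rack.
- **Top camera:** the arm hid the corner from the top camera at the end, so that view could not confirm the result.

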